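# Lay a graphite separator and the pressure plate on a billet

## Task

The billet press on the jeweller's bench, a dark steel base with six upright studs, already holds a billet of copper and brass sheets. Lay the loose black graphite separator plate flat on the billet between the studs, so that the billet will not bond to the steel, and then lay the bright steel pressure plate flat on the separator, also between the studs, lengthwise like the billet. Graphite is brittle: set both plates down gently instead of dropping them, and leave the clamp bars, the tweezers and the small jar where they lie.

Things in the scene. Friction and masses are not known exactly. Their poses are not given: they have to be found in the camera images.
- billet_press: The press, fixed: dark steel base 196 x 104 x 12 mm (x, y, z), origin at the centre of its underside. Six 10 mm studs, tops 78 mm above the bench, axes at (x, y) = (+-45, +-33) and (+-74, 0) mm: 138 x 56 mm is free between them, and both long sides are open for 80 mm at the middle. A fixed black graphite plate 128 x 50 x 6 mm lies on the base under the billet (top at 18 mm).
- billet: The billet: a block of nine alternate copper and brass sheets, 110 x 46 x 20 mm (x, y, z), loose, lying flat on the press's fixed lower graphite plate between the studs; its top is 38 mm above the bench. Origin at its centre. 0.85 kg.
- separator: The loose graphite separator plate, matt black, 128 x 50 x 8 mm (x, y, z), about 0.1 kg, lying flat on one of the two benches. Origin at its centre. Seated on the billet its centre is 42 mm above the bench.
- pressure_plate: The bright steel pressure plate with two darker round seats on each face, 130 x 50 x 12 mm (x, y, z), about 0.6 kg, lying flat on one of the two benches. Origin at its centre. Seated on the separator its centre is 52 mm above the bench.
- clamp_bar_1: Bystander: dark steel clamp bar 104 x 24 x 10 mm with two holes, lying loose. Origin: centre of its underside, x along it.
- clamp_bar_2: Bystander: the second clamp bar, the same.
- crosslock: Bystander: cross-lock tweezers 24 x 168 x 12 mm with brown grips, lying loose along their y. Origin: centre of the underside.
- flux_jar: Bystander: small clear jar with a red cap, 38 mm in diameter, 53 mm tall, loose. Origin: centre of the underside.

How it is judged:
On the way:
1. the separator lies flat on the billet between the studs, let go (z of separator in the frame of billet_press between 0.039 and 0.045 m and horizontal distance between separator and billet_press below 0.009 m and angle between the x axis of separator and the x axis of billet_press, either way round below 0.12 rad and angle between the z axis of separator and the z axis of billet_press, either way round below 0.04 rad and contact force between the fingers and separator below 0.3 N), for 0.3 s.
At the end, for the whole second after the job is handed in: Billet on its seat (within 3 mm in height, 20 mm of centre), separator flat on the billet, pressure plate flat on the separator, each within 3 mm of its seated height, 9 mm of the press's centre, 0.12 rad of its length and 0.04 rad of level; all at rest (z of billet in the frame of billet_press between 0.025 and 0.031 m and horizontal distance between billet and billet_press below 0.02 m and z of separator in the frame of billet_press between 0.039 and 0.045 m and horizontal distance between each of separator, pressure_plate and billet_press below 0.009 m and angle between the x axis of each of separator, pressure_plate and the x axis of billet_press, either way round below 0.12 rad and angle between the z axis of each of separator, pressure_plate and the z axis of billet_press, either way round below 0.04 rad and z of pressure_plate in the frame of billet_press between 0.049 and 0.055 m and linear speed of each of billet, separator, pressure_plate below 0.02 m/s and angular speed of each of billet, separator, pressure_plate below 0.2 rad/s); the robot touches nothing.
It fails at once if a clamp bar, the tweezers or the small jar is moved by more than 30 mm (distance of any of clamp_bar_1, clamp_bar_2, crosslock, flux_jar from where it was at the start of the episode above 0.03 m).
It fails at once if the separator drops onto the stack (faster than 0.5 m/s there, as from a fall of more than about 12 mm) (horizontal distance between separator and billet_press below 0.03 m and z of separator in the frame of billet_press below 0.076 m and linear speed of separator above 0.5 m/s).
It fails at once if the pressure plate drops onto the stack (faster than 0.5 m/s there, as from a fall of more than about 12 mm) (horizontal distance between pressure_plate and billet_press below 0.03 m and z of pressure_plate in the frame of billet_press below 0.086 m and linear speed of pressure_plate above 0.5 m/s).
It also fails if it takes over 54 s, if anything falls off the work surface, if the arm or the gripper's body presses on something with over 40 N, if the wrist force passes 120 N, or if a joint passes its speed limit or range.

## Robot

A 6-joint arm with a two-finger parallel gripper is mounted at the origin on a cart in front of the work surface, level with it; the furniture and walls round the work are solid. World frame = base frame: x ahead of the robot, y to its left, z up, the work surface at z = 0. Lengths are in m, angles in rad, forces in N, time in s.
With the tool pointing down it reaches from about 0.4 to 0.825 m from the base axis. Payload 7 kg.
Tool frame: the origin (TCP) lies midway between the tips of the shut fingers; the grasp point (between the pads) lies 19 mm behind it; z points along the fingers, y is the line along which they close (so a half turn about z gives the same grasp; the last joint's range is limited). The gripper opens to 88 mm and grips with 3 to 60 N. Pads are 19 mm wide; open, the fingers measure 130 mm over their backs; the gripper's body (78 mm by 193 mm) begins 47 mm behind the grasp point.
Start: joints at [1.459, 0.359, 0.012, 0, -1.224, -0.288], TCP at [0.263, 0.622, 0.188] pointing down, gripper open.
Joint ranges: [-3.07, 3.07], [-1.43, 2.12], [-1.02, 1.25], [-3.03, 1.67], [-3.05, -0], [-3.03, 3.03]. Speed limits (rad/s): [2.39, 2.39, 3.01, 3.14, 3.14, 3.14].

## Interface

Orientations are given as a unit quaternion [x, y, z, w].
In Python, from plant import r gives the robot as it stands.
- The arm moves only by the tool play_rows, never from a script. Its argument "targets" is a list of rows, each an object with "jaw": the opening, from -1 (shut) to 1 (fully open); "linear": the shift along the tool's x, y, z in cm, a list of three; "yaw": the turn about the tool's z in rad. A call has 1 to 5 rows; each row is the pose to reach, as a shift and turn from the pose commanded when the call began, along the tool's axes at that moment; what a row does not reach only later rows make up. A row lasts 1/12 s, in which the tool goes at most 41.7 mm and 7.16 degrees, less where a joint would pass 70% of its speed; a pose out of reach is approached as far as the arm can. A call with a gripper value outside its range is refused whole. The fingers move at their own pace and stop on an object; the grip force is fixed at half the most. Time passes only in rows, so rows that repeat a pose let the fingers close. It gives the time, the measured TCP pose, the force, the opening and the grip force at its end, in the units of the state.
- r.sense(): the state, without advancing time (a new reading comes with each control period).
- r.camera(name): name is "scene" or "side" or "wrist"; returns a dict with "pixels" (400x640x3 uint8, blue, green, red), "fx", "fy", "cx", "cy" (pixels), "distortion" ([k1, k2, p1, p2, k3] as OpenCV has them; the pictures are not rectified), "world_to_cam" (4x4, takes a point from world to camera coordinates); the wrist camera has in their place "T_tool_cam" (4x4, takes a point from camera to tool coordinates, whose origin is the TCP and whose axes are the flange's). Camera axes: x right, y down, z forward; pixel columns grow to the right and rows downward; lengths in m; the calibration is good to about 2 mm. A picture is of the moment at which its call begins: read the wrist's pose just before it. There is no depth.
- r.sign_off(): hands the job in; it is judged then, once.
The state is a dict: "t": time; "joints": joint angles; "joint_velocities": joint speeds; "tau": joint torques, N m; "eef_pos": TCP position; "tool_rot": TCP orientation; "force": force on the tool from outside, world axes, zero at the start; "torque": the same for the moment, N m; "width": finger opening in m; "grip_force": force on a finger pad.
Only numpy, scipy, OpenCV 4.12 (cv2) and the standard library are available. Lean on these libraries where they do the work, as an engineer would, in place of code of your own. Each camera call takes 0.05 s, during which the arm holds its last target. There are 200 camera calls.

## Working session

There is one attempt and no reset: what is moved stays moved. The work goes in short steps, Python scripts to look and compute and a tool call to move; the robot and the scene stay as the last step left them, time stands still between calls to the robot, and variables do not carry over. Pictures are saved under pics/ and viewed, at most 10 in all, crops included, and the job is handed in when it is done.

Besides the shell and the picture viewer there is one more tool, called after "Emit:" as a command line: name --argument value ..., lists and objects as JSON in quotes. play_rows: Moves the arm, as the interface text tells. Its arguments: {"type":"object","properties":{"targets":{"type":"array"}},"required":["targets"]}

```bash
mkdir -p pics; cat > h.py <<'E'
import numpy as np, cv2, pickle
from plant import r
def snap(n,f):
    s=r.sense(); c=r.camera(n); cv2.imwrite(f'pics/{f}.png',c['pixels'])
    c['s']=s; pickle.dump(c,open(f'pics/{f}.pkl','wb')); return c
def load(f): return pickle.load(open(f'pics/{f}.pkl','rb'))
def KD(c): return np.array([[c['fx'],0,c['cx']],[0,c['fy'],c['cy']],[0,0,1.]]),np.array(c['distortion'],float)
def w2c(c):
    if 'world_to_cam' in c: return np.array(c['world_to_cam'])
    from scipy.spatial.transform import Rotation as R
    T=np.eye(4);T[:3,:3]=R.from_quat(c['s']['tool_rot']).as_matrix();T[:3,3]=c['s']['eef_pos']
    return np.linalg.inv(T@np.array(c['T_tool_cam']))
def unproj(c,px,z):
    K,D=KD(c);p=cv2.undistortPoints(np.array(px,float).reshape(-1,1,2),K,D).reshape(-1,2)
    T=np.linalg.inv(w2c(c));d=np.c_[p,np.ones(len(p))]@T[:3,:3].T;o=T[:3,3]
    return o+d*((z-o[2])/d[:,2:])
def proj(c,P):
    K,D=KD(c);T=w2c(c);return cv2.projectPoints(np.array(P,float).reshape(-1,1,3),cv2.Rodrigues(T[:3,:3])[0],T[:3,3],K,D)[0].reshape(-1,2)
E
python3 - <<'E'
from h import *
for n in ['scene','side','wrist']:
    c=snap(n,n+'0'); T=np.linalg.inv(w2c(c)); print(n,T.round(3).tolist(),c['fx'])
s=r.sense();print(s)
E
```

```text
scene [[0.495, -0.504, 0.707, -0.475], [-0.869, -0.285, 0.405, -0.594], [-0.002, -0.815, -0.579, 0.93], [0.0, 0.0, 0.0, 1.0]] 519.000016722495
side [[-0.997, -0.06, 0.049, 0.519], [-0.075, 0.58, -0.811, 1.198], [0.02, -0.812, -0.583, 0.871], [0.0, 0.0, 0.0, 1.0]] 471.9054413774581
wrist [[-0.391, -0.889, -0.24, 0.328], [-0.921, 0.378, 0.1, 0.595], [0.002, 0.26, -0.966, 0.383], [0.0, 0.0, 0.0, 1.0]] 314.90423864485047
{'t': 0.15, 'joints': array([ 1.45912160e+00,  3.59234111e-01,  1.12873652e-02, -2.23648162e-04,
       -1.22413345e+00, -2.88114319e-01]), 'joint_velocities': array([ 0.00159174, -0.00363197,  0.00285068,  0.00037165, -0.00101972,
       -0.00084557]), 'tau': array([-4.25726794e-04, -5.83274066e+01,  2.93291688e+01,  7.00118244e+00,
        8.80475010e-03, -1.11319928e-04]), 'eef_pos': array([0.26259561, 0.62137253, 0.18744379]), 'tool_rot': array([ 9.80079762e-01, -1.98603216e-01, -4.81807449e-05,  6.48701103e-04]), 'force': array([-0.26534176,  0.39524722,  1.11431191]), 'torque': array([-0.00732236,  0.01019044, -0.05908608]), 'grip_force': 0.0, 'width': 0.08785150229758652}
```

View pics/scene0.png

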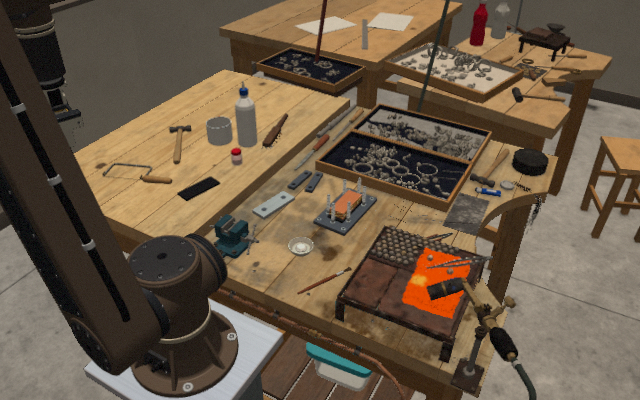

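View pics/side0.png

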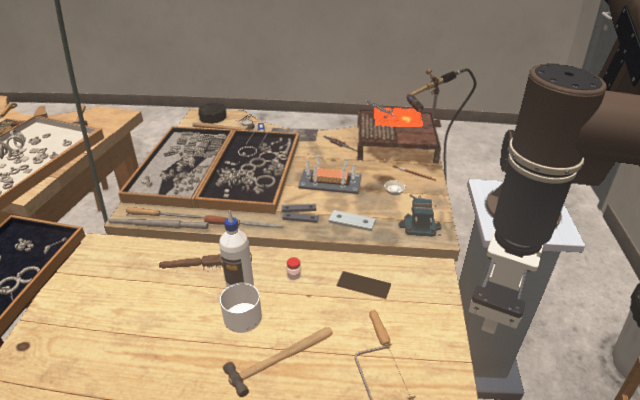

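The scene view shows the separator at about (199,188), the pressure plate at (273,204) and the press at (346,210). In the side view they are at (364,285), (352,220) and (330,180). I'll enlarge those areas.

```bash
python3 - <<'E'
from h import *
a=load('scene0')['pixels'];b=load('side0')['pixels']
A=cv2.resize(a[165:245,170:390],None,fx=3.6,fy=3.6,interpolation=cv2.INTER_CUBIC)
B=cv2.resize(b[150:230,280:400],None,fx=3.6,fy=3.6,interpolation=cv2.INTER_CUBIC)
B2=cv2.resize(b[262:307,322:407],None,fx=4,fy=4,interpolation=cv2.INTER_CUBIC)
o=np.zeros((588,800,3),np.uint8);o[:288,:792]=A;o[295:583,:432]=B;o[295:475,440:780]=B2
cv2.imwrite('pics/comp.png',o)
E
```

```text
(no output)
```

View pics/comp.png

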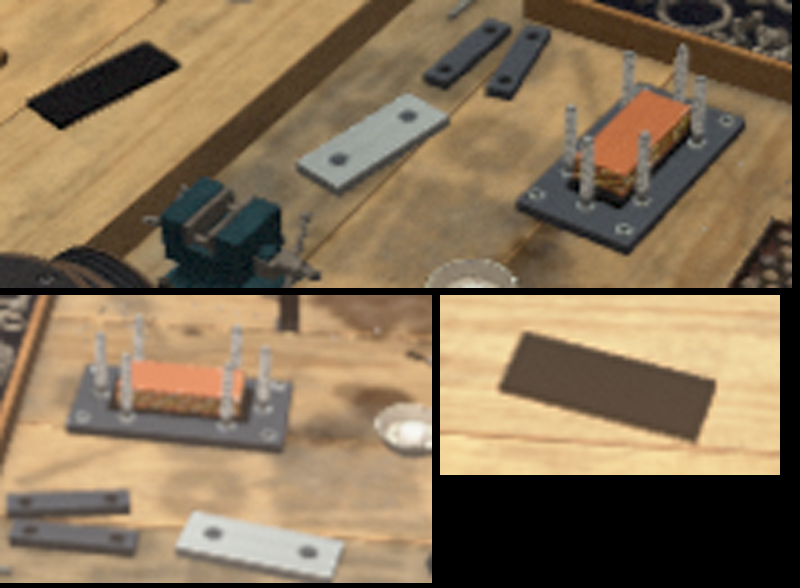

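The enlargement shows the separator, pressure plate, press corners and stud tops clearly. I'll fit the poses from both views.

```bash
cat > fit.py <<'E'
from h import *
from scipy.optimize import least_squares
def A(p): return [((x+.5)/3.6-.5+170,(y+.5)/3.6-.5+165) for x,y in p]
def B(p): return [((x+.5)/3.6-.5+280,(y-295+.5)/3.6-.5+150) for x,y in p]
def B2(p): return [((x-440+.5)/4-.5+322,(y-295+.5)/4-.5+262) for x,y in p]
a=load('scene0');b=load('side0')
def box(l,w,h,s): return [(i*l/2,j*w/2,h) for i,j in s]
def fit(n,g,x0=(.5,.3,0,0),free=True):
    def P(v,q):
        q=np.array(q);c,s=np.cos(v[3]),np.sin(v[3])
        return np.c_[v[0]+c*q[:,0]-s*q[:,1],v[1]+s*q[:,0]+c*q[:,1],v[2]+q[:,2]]
    f=lambda v:np.r_[np.concatenate([(proj(c,P(v,q))-np.array(px)).ravel() for c,px,q in g]),v[2]/.002]
    o=least_squares(f,x0,loss='soft_l1');print(n,o.x.round(4),'rms',np.sqrt(np.mean(o.fun**2)).round(2))
    for i in range(len(g)): 
        oo=least_squares(lambda v:np.r_[(proj(g[i][0],P(v,g[i][2]))-np.array(g[i][1])).ravel(),v[2]/1e-4],o.x);print('  view',i,oo.x.round(4))
    return o.x
if __name__=='__main__':
    S1=[(-1,1),(-1,-1),(1,-1),(1,1)];S2=[(1,-1),(-1,-1),(-1,1),(1,1)]
    fit('sep',[(a,A([(28,103),(61,124),(180,66),(150,41)]),box(.128,.05,.008,S1)),(b,B2([(525,332),(716,381),(697,440),(500,388)]),box(.128,.05,.008,S2))])
    fit('plate',[(a,A([(297,163),(337,186),(449,119),(405,95)]),box(.13,.05,.012,S1)),(b,B([(193,513),(343,541),(331,573),(177,543)]),box(.13,.05,.012,S2))])
    st=lambda l:[(x/1e3,y/1e3,.078) for x,y in l]
    fit('press',[(a,A([(517,206),(630,246),(745,124),(571,108),(587,139),(645,133),(629,54),(683,46),(700,78)]),
      box(.196,.104,.012,S1[:3])+st([(-45,33),(-74,0),(-45,-33),(45,33),(74,0),(45,-33)])),
     (b,B([(83,366),(292,381),(281,443),(68,428),(99,335),(138,317),(126,355),(236,328),(265,348),(229,366)]),
      box(.196,.104,.012,S2)+st([(74,0),(45,-33),(45,33),(-45,-33),(-74,0),(-45,33)]))])
E
python3 fit.py
```

```text
sep [ 0.492   0.3654 -0.0041 -0.2584] rms 0.72
  view 0 [ 0.489   0.3598 -0.     -0.2614]
  view 1 [ 0.4915  0.3708 -0.     -0.2564]
plate [ 0.5327  0.113  -0.0014 -0.2077] rms 0.61
  view 0 [ 0.5302  0.1114 -0.     -0.208 ]
  view 1 [ 0.5331  0.1149 -0.     -0.2057]
press [ 0.6148 -0.0843 -0.0025 -0.0449] rms 0.53
  view 0 [ 0.6113 -0.0862 -0.     -0.0501]
  view 1 [ 0.6144 -0.0799 -0.     -0.0367]
```

View pics/wrist0.png

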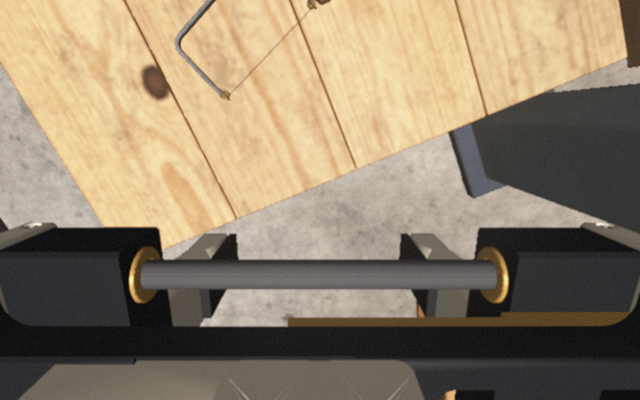

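```bash
cat > mv.py <<'E'
from h import *
def to(x,y,z,a):
    """print tool-frame shift (cm) and yaw to reach world x,y,z with tool x axis at angle a"""
    from scipy.spatial.transform import Rotation as R
    s=r.sense();M=R.from_quat(s['tool_rot']).as_matrix()
    d=M.T@(np.array([x,y,z])-s['eef_pos'])*100; cur=np.arctan2(M[1,0],M[0,0])
    print('t',round(s['t'],2),'lin',d.round(2),'yaw',round(-(a-cur),3))
E
python3 - <<'E'
from mv import *
to(.40,.39,.17,-.258)
E
```

```text
t 0.15 lin [21.66 15.96  1.77] yaw -0.142
```

Emit:
play_rows --targets '[{"jaw": 1,"linear": [4.3,3.2,0.4],"yaw": -0.03},{"jaw": 1,"linear": [7.2,5.3,0.7],"yaw": -0.06},{"jaw": 1,"linear": [10,7.4,1],"yaw": -0.09},{"jaw": 1,"linear": [13,9.6,1.2],"yaw": -0.12},{"jaw": 1,"linear": [16,11.8,1.4],"yaw": -0.14}]'

```text
t: 0.57
eef_pos: [0.3646, 0.4488, 0.1738]
tool_rot: [0.992, -0.129, -0.0, 0.0]
force: [0.6, 0.4, 0.5]
width: 0.0877
grip_force: 0.0
```

```bash
python3 - <<'E'
from mv import *
to(.40,.39,.17,-.258)
E
```

```text
t 0.57 lin [4.92 4.78 0.38] yaw 0.0
```

Emit:
play_rows --targets '[{"jaw": 1,"linear": [2.5,2.5,0.2],"yaw": 0},{"jaw": 1,"linear": [4.9,4.8,0.4],"yaw": 0},{"jaw": 1,"linear": [4.9,4.8,0.4],"yaw": 0},{"jaw": 1,"linear": [4.9,4.8,0.4],"yaw": 0}]'

```text
t: 0.9
eef_pos: [0.3999, 0.3902, 0.1702]
tool_rot: [0.991, -0.131, -0.0, 0.0]
force: [0.1, 0.4, -0.1]
width: 0.0874
grip_force: 0.0
```

```bash
python3 - <<'E'
from mv import *
c=snap('wrist','w1')
g=c['pixels'].max(2)
m=(g<75).astype(np.uint8); m[215:]=0
n,l,st,ce=cv2.connectedComponentsWithStats(m)
for i in range(1,n):
    if st[i,4]>800: print(st[i],ce[i])
to(.492,.3654,.1,-.258)
print(proj(c,[[.492,.3654,.004]]))
E
```

```text
[ 519  118  121   97 4999] [570.84036807 173.6105221 ]
t 0.95 lin [9.6  0.13 7.03] yaw -0.003
[[318.73695901  92.43810699]]
```

View pics/w1.png

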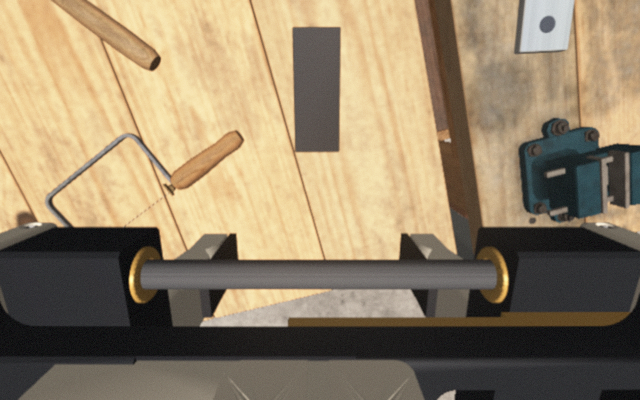

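The wrist view shows the separator with corners at (293,27), (340,28), (340,152) and (295,152), with clear space around it. I'll fit all three views with bench height left free.

```bash
python3 - <<'E'
from fit import *
w=load('w1')
# refine corners by mask
g=w['pixels'][10:170,270:365].max(2);m=((g<110)*255).astype(np.uint8)
ct=max(cv2.findContours(m,0,1)[0],key=cv2.contourArea);q=cv2.approxPolyDP(ct,6,True).reshape(-1,2)+[270,10];print(q.tolist())
S1=[(-1,1),(-1,-1),(1,-1),(1,1)];S2=[(1,-1),(-1,-1),(-1,1),(1,1)]
px=[(292.5,26.5),(340.5,27),(340,152.5),(294.5,152)];SW=[(1,1),(1,-1),(-1,-1),(-1,1)]
ga=(a,A([(28,103),(61,124),(180,66),(150,41)]),box(.128,.05,.008,S1));gb=(b,B2([(525,332),(716,381),(697,440),(500,388)]),box(.128,.05,.008,S2))
gw=(w,px,box(.128,.05,.008,SW))
def P(v,q):
    q=np.array(q);c,s=np.cos(v[3]),np.sin(v[3]);return np.c_[v[0]+c*q[:,0]-s*q[:,1],v[1]+s*q[:,0]+c*q[:,1],v[2]+q[:,2]]
for G in ([ga,gb],[gw],[ga,gb,gw]):
    o=least_squares(lambda v:np.concatenate([(proj(c,P(v,q))-np.array(p)).ravel() for c,p,q in G]),(.49,.36,0,-.25));print(o.x.round(4),np.sqrt(np.mean(o.fun**2)))
from mv import to
to(*[.490,.365,.1,-.25])
E
```

```text
[[294, 28], [296, 150], [337, 150], [339, 29]]
[ 0.4922  0.365  -0.0052 -0.2591] 0.5058958514837661
[ 4.921e-01  3.674e-01  4.000e-04 -2.610e-01] 0.44169480633804026
[ 0.4925  0.3671 -0.0037 -0.2604] 0.6743305242868418
t 0.95 lin [9.42 0.22 7.03] yaw -0.011
```

Emit:
play_rows --targets '[{"jaw": 1,"linear": [3.5,0,2],"yaw": 0},{"jaw": 1,"linear": [7,0.05,4],"yaw": 0},{"jaw": 1,"linear": [9.6,0.05,7],"yaw": 0},{"jaw": 1,"linear": [9.6,0.05,10],"yaw": 0},{"jaw": 1,"linear": [9.6,0.05,13],"yaw": 0}]'

```text
t: 1.37
eef_pos: [0.4927, 0.3673, 0.0384]
tool_rot: [0.992, -0.13, 0.0, -0.0]
force: [-0.9, 0.8, -1.0]
width: 0.0876
grip_force: 0.0
```

Emit:
play_rows --targets '[{"jaw": 1,"linear": [0,0,1],"yaw": 0},{"jaw": 1,"linear": [0,0,2],"yaw": 0},{"jaw": 1,"linear": [0,0,2.5],"yaw": 0},{"jaw": 1,"linear": [0,0,2.5],"yaw": 0}]'

```text
t: 1.7
eef_pos: [0.4916, 0.3675, 0.0152]
tool_rot: [0.992, -0.129, 0.0, 0.0]
force: [-0.0, -0.1, 0.9]
width: 0.0875
grip_force: 0.0
```

```bash
python3 - <<'E'
from mv import *
to(.4922,.3665,.003,-.26)
E
```

```text
t 1.7 lin [0.08 0.08 1.22] yaw 0.001
```

Emit:
play_rows --targets '[{"jaw": 1,"linear": [0.05,0.05,0.6],"yaw": 0},{"jaw": 1,"linear": [0.05,0.05,1.0],"yaw": 0},{"jaw": 1,"linear": [0.05,0.05,1.2],"yaw": 0},{"jaw": 1,"linear": [0.05,0.05,1.2],"yaw": 0}]'

```text
t: 2.03
eef_pos: [0.4922, 0.3661, 0.0033]
tool_rot: [0.992, -0.13, 0.0, -0.0]
force: [-0.1, -0.1, 0.5]
width: 0.0878
grip_force: 0.0
```

Emit:
play_rows --targets '[{"jaw": -1,"linear": [0,0,0],"yaw": 0},{"jaw": -1,"linear": [0,0,0],"yaw": 0},{"jaw": -1,"linear": [0,0,0],"yaw": 0},{"jaw": -1,"linear": [0,0,0],"yaw": 0},{"jaw": -1,"linear": [0,0,0],"yaw": 0}]'

```text
t: 2.45
eef_pos: [0.4923, 0.3661, 0.0033]
tool_rot: [0.992, -0.13, 0.0, -0.0]
force: [0.2, 0.4, 0.2]
width: 0.0599
grip_force: 0.0
```

Emit:
play_rows --targets '[{"jaw": -1,"linear": [0,0,0],"yaw": 0},{"jaw": -1,"linear": [0,0,0],"yaw": 0},{"jaw": -1,"linear": [0,0,0],"yaw": 0},{"jaw": -1,"linear": [0,0,0],"yaw": 0}]'

```text
t: 2.78
eef_pos: [0.4922, 0.3661, 0.0032]
tool_rot: [0.992, -0.13, 0.0, 0.0]
force: [-0.0, 0.1, 0.3]
width: 0.0332
grip_force: 0.0
```

```bash
python3 - <<'E'
from h import *
s=snap('side','s2')['pixels'];c=snap('scene','sc2')['pixels'];w=snap('wrist','w2')['pixels']
o=np.zeros((600,800,3),np.uint8)
o[:300,:400]=cv2.resize(s[240:315,310:410],(400,300),interpolation=cv2.INTER_CUBIC)
o[:300,400:]=cv2.resize(c[150:225,160:260],(400,300),interpolation=cv2.INTER_CUBIC)
o[300:600,:480]=cv2.resize(w,(480,300))
cv2.imwrite('pics/comp2.png',o);print(r.sense()['width'])
E
```

```text
0.02103606338356721
```

View pics/comp2.png

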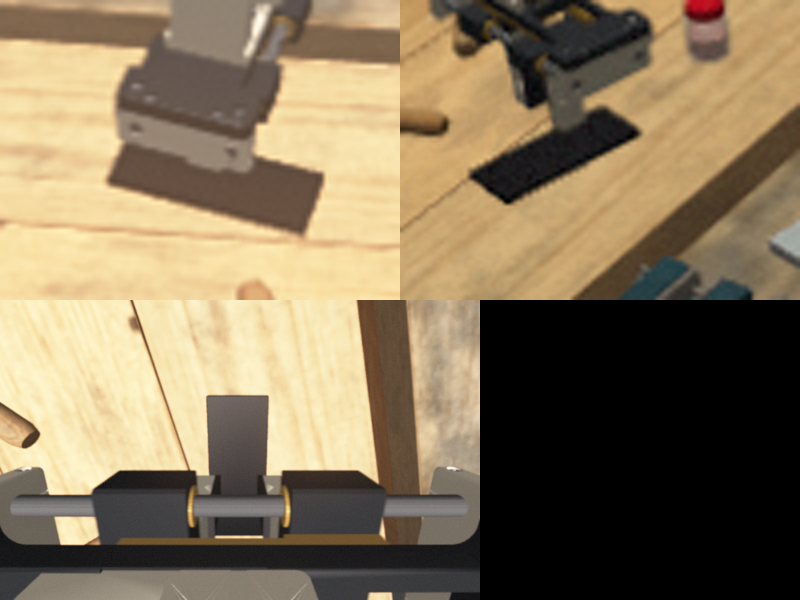

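The fingers closed above the plate, at the centre, without touching it. The left bench must sit a little lower. I'll reopen and feel my way down.

Emit:
play_rows --targets '[{"jaw": 1,"linear": [0,0,0],"yaw": 0},{"jaw": 1,"linear": [0,0,0],"yaw": 0},{"jaw": 1,"linear": [0,0,0],"yaw": 0},{"jaw": 1,"linear": [0,0,0],"yaw": 0},{"jaw": 1,"linear": [0,0,0],"yaw": 0}]'

```text
t: 3.35
eef_pos: [0.4922, 0.366, 0.0032]
tool_rot: [0.992, -0.13, -0.0, 0.0]
force: [0.2, -0.0, 0.4]
width: 0.0489
grip_force: 0.0
```

Emit:
play_rows --targets '[{"jaw": 1,"linear": [0,0,0],"yaw": 0},{"jaw": 1,"linear": [0,0,0],"yaw": 0},{"jaw": 1,"linear": [0,0,0],"yaw": 0},{"jaw": 1,"linear": [0,0,0],"yaw": 0},{"jaw": 1,"linear": [0,0,0],"yaw": 0}]'

```text
t: 3.77
eef_pos: [0.4923, 0.3661, 0.0032]
tool_rot: [0.992, -0.13, 0.0, -0.0]
force: [0.8, 0.3, -0.9]
width: 0.0824
grip_force: 0.0
```

Emit:
play_rows --targets '[{"jaw": 1,"linear": [0,0,0.2],"yaw": 0},{"jaw": 1,"linear": [0,0,0.4],"yaw": 0},{"jaw": 1,"linear": [0,0,0.4],"yaw": 0},{"jaw": 1,"linear": [0,0,0.4],"yaw": 0}]'

```text
t: 4.1
eef_pos: [0.4921, 0.3659, -0.0011]
tool_rot: [0.992, -0.13, -0.0, 0.0]
force: [0.3, 0.1, 0.6]
width: 0.0874
grip_force: 0.0
```

Emit:
play_rows --targets '[{"jaw": 1,"linear": [0,0,0.1],"yaw": 0},{"jaw": 1,"linear": [0,0,0.2],"yaw": 0},{"jaw": 1,"linear": [0,0,0.2],"yaw": 0}]'

```text
t: 4.35
eef_pos: [0.4921, 0.366, -0.003]
tool_rot: [0.992, -0.13, -0.0, 0.0]
force: [0.3, 0.1, 0.4]
width: 0.0875
grip_force: 0.0
```

Emit:
play_rows --targets '[{"jaw": 1,"linear": [0,0,0.1],"yaw": 0},{"jaw": 1,"linear": [0,0,0.2],"yaw": 0},{"jaw": 1,"linear": [0,0,0.2],"yaw": 0}]'

```text
t: 4.6
eef_pos: [0.4921, 0.3659, -0.0051]
tool_rot: [0.992, -0.13, -0.0, 0.0]
force: [-1.0, -0.1, 1.1]
width: 0.0872
grip_force: 0.0
```

Emit:
play_rows --targets '[{"jaw": 1,"linear": [0,0,0.1],"yaw": 0},{"jaw": 1,"linear": [0,0,0.2],"yaw": 0},{"jaw": 1,"linear": [0,0,0.2],"yaw": 0}]'

```text
t: 4.85
eef_pos: [0.4921, 0.366, -0.0071]
tool_rot: [0.992, -0.13, -0.0, 0.0]
force: [-0.4, 0.4, -0.3]
width: 0.0873
grip_force: 0.0
```

Emit:
play_rows --targets '[{"jaw": 1,"linear": [0,0,0.1],"yaw": 0},{"jaw": 1,"linear": [0,0,0.2],"yaw": 0},{"jaw": 1,"linear": [0,0,0.2],"yaw": 0}]'

```text
t: 5.1
eef_pos: [0.4921, 0.3659, -0.0091]
tool_rot: [0.992, -0.13, -0.0, 0.0]
force: [0.4, 1.2, -0.8]
width: 0.0879
grip_force: 0.0
```

Emit:
play_rows --targets '[{"jaw": 1,"linear": [0,0,0.1],"yaw": 0},{"jaw": 1,"linear": [0,0,0.2],"yaw": 0},{"jaw": 1,"linear": [0,0,0.2],"yaw": 0}]'

```text
t: 5.35
eef_pos: [0.4921, 0.3659, -0.0111]
tool_rot: [0.992, -0.13, -0.0, 0.0]
force: [-0.0, 0.9, 0.2]
width: 0.0877
grip_force: 0.0
```

Emit:
play_rows --targets '[{"jaw": 1,"linear": [0,0,0.1],"yaw": 0},{"jaw": 1,"linear": [0,0,0.2],"yaw": 0},{"jaw": 1,"linear": [0,0,0.2],"yaw": 0}]'

```text
t: 5.6
eef_pos: [0.4921, 0.366, -0.0131]
tool_rot: [0.992, -0.13, -0.0, 0.0]
force: [0.2, -0.4, -0.7]
width: 0.0875
grip_force: 0.0
```

```bash
python3 - <<'E'
from fit import *
w=load('w2');g=cv2.cvtColor(w['pixels'],6)
for row in (150,180,210): 
    x=g[row,240:400].astype(int); d=np.diff(x); i=np.argmin(d);j=np.argmax(d); L=(240+i+.5,row);R_=(240+j+.5,row); 
    for z in (-.02,-.01,0,.008):
        p=unproj(w,[L,R_],z); print(row,L[0],R_[0],z,np.linalg.norm(p[1]-p[0]).round(4))
w=r.camera('wrist');cv2.imwrite('pics/w3.png',w['pixels'])
E
```

```text
150 275.5 357.5 -0.02 0.0566
150 275.5 357.5 -0.01 0.054
150 275.5 357.5 0 0.0515
150 275.5 357.5 0.008 0.0494
180 276.5 356.5 -0.02 0.0566
180 276.5 356.5 -0.01 0.0541
180 276.5 356.5 0 0.0515
180 276.5 356.5 0.008 0.0494
210 277.5 355.5 -0.02 0.0567
210 277.5 355.5 -0.01 0.0541
210 277.5 355.5 0 0.0515
210 277.5 355.5 0.008 0.0494
```

```bash
python3 - <<'E'
from h import *
s=snap('side','s3')['pixels'];c=snap('scene','sc3')['pixels'];w=cv2.imread('pics/w3.png')
o=np.zeros((600,800,3),np.uint8)
o[:300,:400]=cv2.resize(s[240:315,310:410],(400,300),interpolation=cv2.INTER_CUBIC)
o[:300,400:]=cv2.resize(c[150:225,160:260],(400,300),interpolation=cv2.INTER_CUBIC)
o[300:600,:480]=cv2.resize(w,(480,300))
cv2.imwrite('pics/comp3.png',o)
E
```

```text
(no output)
```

View pics/comp3.png

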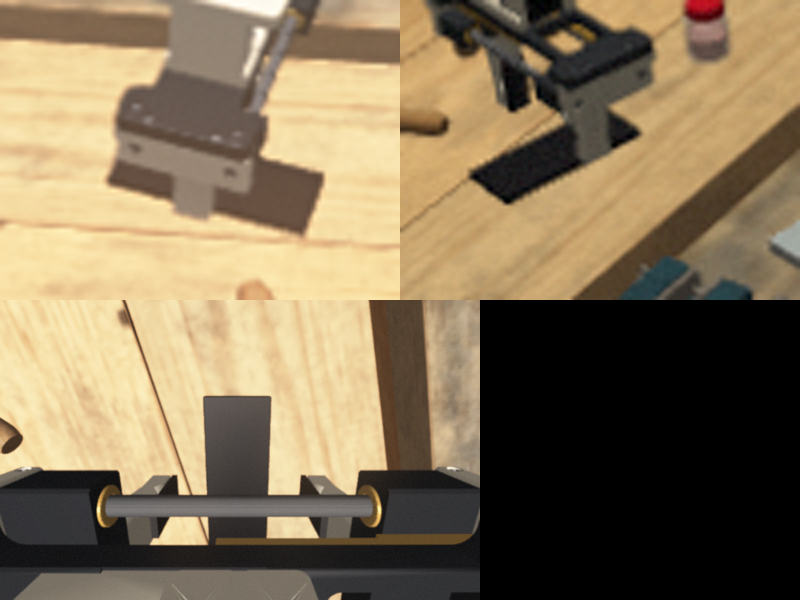

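```bash
python3 - <<'E'
from h import *
b=load('s3');a=load('sc3')
y=np.array([-.258,-.966]);e=np.array([.4921,.366])
for z in (-.013,-.006,0,.006):
    print(z,'side crop',((proj(b,[[*(e-y*d),z] for d in (.065,.044)])-[310,240])*4).round(0).tolist(),'scene',((proj(a,[[*(e+y*d),z] for d in (.065,.044)])-[160,150])*4).round(0).tolist())
# w3 plate width -> top height
from scipy.spatial.transform import Rotation as R
w=r.camera('wrist');w['s']=r.sense();g=cv2.cvtColor(w['pixels'],6)
for row in (150,170,190):
    d=np.diff(g[row,240:400].astype(int));i=np.argmin(d);j=np.argmax(d);L=[(240+i+.5,row),(240+j+.5,row)]
    print(L,[np.linalg.norm(np.diff(unproj(w,L,z),axis=0)).round(4) for z in (-.01,0,.008)])
E
```

```text
-0.013 side crop [[182.0, 268.0], [192.0, 243.0]] scene [[205.0, 203.0], [189.0, 191.0]]
-0.006 side crop [[182.0, 260.0], [193.0, 235.0]] scene [[204.0, 195.0], [188.0, 184.0]]
0 side crop [[183.0, 253.0], [193.0, 229.0]] scene [[204.0, 189.0], [187.0, 178.0]]
0.006 side crop [[183.0, 247.0], [194.0, 222.0]] scene [[203.0, 183.0], [186.0, 171.0]]
[(np.float64(271.5), 150), (np.float64(360.5), 150)] [np.float64(0.0542), np.float64(0.0514), np.float64(0.0491)]
[(np.float64(272.5), 170), (np.float64(360.5), 170)] [np.float64(0.0545), np.float64(0.0516), np.float64(0.0494)]
[(np.float64(272.5), 190), (np.float64(359.5), 190)] [np.float64(0.0548), np.float64(0.0519), np.float64(0.0497)]
```

```bash
python3 - <<'E'
from h import *
a=load('sc2');y=np.array([-.258,-.966]);e=np.array([.4922,.366])
print(a['s']['width'])
for z in (-.01,.003,.012,.02,.03):
    print(z,((proj(a,[[*(e+y*d),z] for d in (.015,.035)])-[160,150])*4+[400,0]).round(0).tolist())
E
```

```text
0.02910594153268901
-0.01 [[567.0, 173.0], [582.0, 183.0]]
0.003 [[565.0, 159.0], [580.0, 170.0]]
0.012 [[563.0, 150.0], [578.0, 160.0]]
0.02 [[562.0, 141.0], [577.0, 152.0]]
0.03 [[560.0, 130.0], [576.0, 141.0]]
```

Emit:
play_rows --targets '[{"jaw": 1,"linear": [0,0,0.1],"yaw": 0},{"jaw": 1,"linear": [0,0,0.2],"yaw": 0},{"jaw": 1,"linear": [0,0,0.2],"yaw": 0}]'

```text
t: 6.05
eef_pos: [0.4921, 0.3659, -0.0151]
tool_rot: [0.992, -0.13, -0.0, 0.0]
force: [-0.8, -0.3, -0.5]
width: 0.088
grip_force: 0.0
```

Emit:
play_rows --targets '[{"jaw": 1,"linear": [0,0,0.1],"yaw": 0},{"jaw": 1,"linear": [0,0,0.2],"yaw": 0},{"jaw": 1,"linear": [0,0,0.2],"yaw": 0}]'

```text
t: 6.3
eef_pos: [0.4921, 0.3659, -0.0171]
tool_rot: [0.992, -0.13, -0.0, 0.0]
force: [0.3, -0.1, 0.2]
width: 0.0876
grip_force: 0.0
```

```bash
python3 - <<'E'
from h import *
s=snap('side','s4')['pixels'];c=snap('scene','sc4')['pixels']
o=np.zeros((600,800,3),np.uint8)
o[:,:400]=cv2.resize(s[265:310,340:370],(400,600),interpolation=cv2.INTER_CUBIC)
o[:,400:]=cv2.resize(c[160:205,190:220],(400,600),interpolation=cv2.INTER_CUBIC)
cv2.imwrite('pics/comp4.png',o)
y=np.array([-.258,-.966]);x=np.array([.966,-.258]);e=np.array([.4921,.366]);k=13.333
for z in (-.017,-.008,0,.008):
    for d in (.044,.065): print(z,d,((proj(load('s4'),[[*(e-y*d+x*q),z] for q in (-.0095,.0095)])-[340,265]+.5)*k).round(0).tolist(),((proj(load('sc4'),[[*(e+y*d+x*q),z] for q in (-.0095,.0095)])-[190,160]+.5)*k+[400,0]).round(0).tolist())
E
```

```text
-0.017 0.044 [[295.0, 511.0], [197.0, 485.0]] [[606.0, 543.0], [673.0, 508.0]]
-0.017 0.065 [[261.0, 594.0], [162.0, 566.0]] [[660.0, 581.0], [727.0, 546.0]]
-0.008 0.044 [[297.0, 479.0], [199.0, 452.0]] [[601.0, 511.0], [668.0, 477.0]]
-0.008 0.065 [[264.0, 561.0], [164.0, 533.0]] [[655.0, 549.0], [722.0, 514.0]]
0 0.044 [[300.0, 449.0], [201.0, 422.0]] [[597.0, 483.0], [664.0, 449.0]]
0 0.065 [[266.0, 531.0], [166.0, 504.0]] [[651.0, 521.0], [719.0, 486.0]]
0.008 0.044 [[302.0, 420.0], [203.0, 393.0]] [[593.0, 455.0], [660.0, 420.0]]
0.008 0.065 [[269.0, 502.0], [168.0, 474.0]] [[647.0, 493.0], [715.0, 458.0]]
```

View pics/comp4.png

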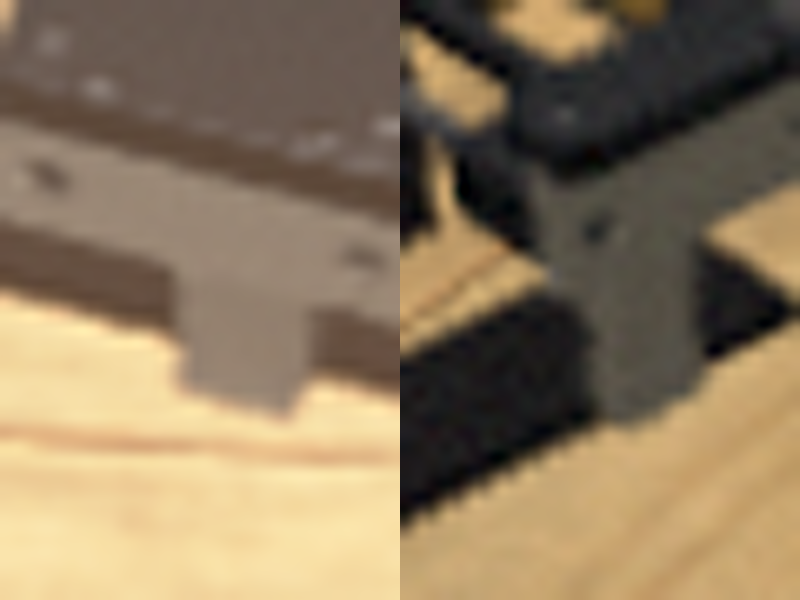

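In both views the fingertips are still about 10 mm above the bench, so the true tips sit about 27 mm behind the reported TCP. I'll keep going down in small steps.

Emit:
play_rows --targets '[{"jaw": 1,"linear": [0,0,0.2],"yaw": 0},{"jaw": 1,"linear": [0,0,0.4],"yaw": 0},{"jaw": 1,"linear": [0,0,0.5],"yaw": 0},{"jaw": 1,"linear": [0,0,0.5],"yaw": 0}]'

```text
t: 6.73
eef_pos: [0.492, 0.3658, -0.0222]
tool_rot: [0.992, -0.13, -0.0, 0.0]
force: [0.3, -0.1, 0.0]
width: 0.0877
grip_force: 0.0
```

Emit:
play_rows --targets '[{"jaw": 1,"linear": [0,0,0.1],"yaw": 0},{"jaw": 1,"linear": [0,0,0.2],"yaw": 0},{"jaw": 1,"linear": [0,0,0.2],"yaw": 0}]'

```text
t: 6.98
eef_pos: [0.4921, 0.3659, -0.0241]
tool_rot: [0.992, -0.13, -0.0, 0.0]
force: [0.4, 0.2, 0.7]
width: 0.0876
grip_force: 0.0
```

Emit:
play_rows --targets '[{"jaw": 1,"linear": [0,0,0.1],"yaw": 0},{"jaw": 1,"linear": [0,0,0.2],"yaw": 0},{"jaw": 1,"linear": [0,0,0.2],"yaw": 0}]'

```text
t: 7.23
eef_pos: [0.4921, 0.366, -0.026]
tool_rot: [0.992, -0.13, -0.0, 0.0]
force: [0.3, -0.7, 0.2]
width: 0.0877
grip_force: 0.0
```

Emit:
play_rows --targets '[{"jaw": 1,"linear": [0,0,0.1],"yaw": 0},{"jaw": 1,"linear": [0,0,0.1],"yaw": 0}]'

```text
t: 7.4
eef_pos: [0.4922, 0.366, -0.027]
tool_rot: [0.992, -0.13, -0.0, 0.0]
force: [0.8, 0.0, -0.2]
width: 0.0877
grip_force: 0.0
```

Emit:
play_rows --targets '[{"jaw": 1,"linear": [0,0,0.1],"yaw": 0},{"jaw": 1,"linear": [0,0,0.1],"yaw": 0}]'

```text
t: 7.57
eef_pos: [0.4922, 0.366, -0.028]
tool_rot: [0.992, -0.13, -0.0, 0.0]
force: [0.4, 0.3, 1.0]
width: 0.0877
grip_force: 0.0
```

Emit:
play_rows --targets '[{"jaw": -1,"linear": [0,0,0],"yaw": 0},{"jaw": -1,"linear": [0,0,0],"yaw": 0},{"jaw": -1,"linear": [0,0,0],"yaw": 0},{"jaw": -1,"linear": [0,0,0],"yaw": 0},{"jaw": -1,"linear": [0,0,0],"yaw": 0}]'

```text
t: 7.98
eef_pos: [0.4923, 0.3661, -0.0278]
tool_rot: [0.992, -0.13, 0.0, -0.0]
force: [0.7, 0.3, 0.1]
width: 0.06
grip_force: 0.0
```

Emit:
play_rows --targets '[{"jaw": -1,"linear": [0,0,0],"yaw": 0},{"jaw": -1,"linear": [0,0,0],"yaw": 0},{"jaw": -1,"linear": [0,0,0],"yaw": 0},{"jaw": -1,"linear": [0,0,0],"yaw": 0}]'

```text
t: 8.32
eef_pos: [0.4922, 0.366, -0.0278]
tool_rot: [0.992, -0.13, -0.0, 0.0]
force: [-0.3, 0.9, 0.5]
width: 0.0331
grip_force: 0.0
```

The jaws missed again. Redoing the sums with the finger backs at 65 mm puts the tips about 45 mm behind the reported TCP. I'll open and keep probing down.

Emit:
play_rows --targets '[{"jaw": 1,"linear": [0,0,0],"yaw": 0},{"jaw": 1,"linear": [0,0,0],"yaw": 0},{"jaw": 1,"linear": [0,0,0],"yaw": 0},{"jaw": 1,"linear": [0,0,0],"yaw": 0},{"jaw": 1,"linear": [0,0,0],"yaw": 0}]'

```text
t: 8.73
eef_pos: [0.4922, 0.366, -0.0278]
tool_rot: [0.992, -0.13, 0.0, 0.0]
force: [-0.4, -0.1, 0.5]
width: 0.0609
grip_force: 0.0
```

Emit:
play_rows --targets '[{"jaw": 1,"linear": [0,0,0],"yaw": 0},{"jaw": 1,"linear": [0,0,0],"yaw": 0},{"jaw": 1,"linear": [0,0,0],"yaw": 0},{"jaw": 1,"linear": [0,0,0],"yaw": 0},{"jaw": 1,"linear": [0,0,0],"yaw": 0}]'

```text
t: 9.15
eef_pos: [0.4922, 0.3661, -0.0278]
tool_rot: [0.992, -0.13, 0.0, -0.0]
force: [0.0, -0.2, 0.4]
width: 0.0875
grip_force: 0.0
```

```bash
python3 - <<'E'
from h import *
s=snap('side','s5');c=snap('scene','sc5')
# shift of finger between s4/sc4 and s5/sc5 = sanity; template match of fingertip patch
for f4,f5,(x,y) in (('s4','s5',(358,292)),('sc4','sc5',(211,188))):
    A=load(f4)['pixels'];B=load(f5)['pixels'];t=A[y-12:y+6,x-9:x+9]
    m=cv2.matchTemplate(B[y-25:y+25,x-20:x+20],t,cv2.TM_CCOEFF_NORMED);_,v,_,l=cv2.minMaxLoc(m);print(f4,v,np.array(l)-[11,13])
y=np.array([-.258,-.966]);e=np.array([.4921,.366])
for f,sg in (('s4',-1),('sc4',1)):
    for z in (-.017,.03): print(f,z,(proj(load(f),[[*(e+sg*y*.065),z],[*(e+sg*y*.065),z-.011]])).round(1).tolist())
E
```

```text
s4 0.7521633505821228 [  0 -10]
sc4 0.8442379832267761 [0 0]
s4 -0.017 [[355.4, 308.0], [355.2, 311.0]]
s4 0.03 [[356.3, 294.9], [356.1, 298.0]]
sc4 -0.017 [[211.5, 201.7], [211.9, 204.6]]
sc4 0.03 [[209.7, 189.2], [210.2, 192.2]]
```

Emit:
play_rows --targets '[{"jaw": 1,"linear": [0,0,0.15],"yaw": 0},{"jaw": 1,"linear": [0,0,0.3],"yaw": 0},{"jaw": 1,"linear": [0,0,0.45],"yaw": 0},{"jaw": 1,"linear": [0,0,0.6],"yaw": 0},{"jaw": 1,"linear": [0,0,0.6],"yaw": 0}]'

```text
t: 9.67
eef_pos: [0.492, 0.3658, -0.0343]
tool_rot: [0.992, -0.13, -0.0, 0.0]
force: [-0.6, -0.2, -0.3]
width: 0.0875
grip_force: 0.0
```

Emit:
play_rows --targets '[{"jaw": 1,"linear": [0,0,0.1],"yaw": 0},{"jaw": 1,"linear": [0,0,0.2],"yaw": 0},{"jaw": 1,"linear": [0,0,0.3],"yaw": 0},{"jaw": 1,"linear": [0,0,0.3],"yaw": 0}]'

```text
t: 10.0
eef_pos: [0.4921, 0.3659, -0.0371]
tool_rot: [0.992, -0.13, -0.0, 0.0]
force: [-0.1, 0.4, 0.3]
width: 0.0872
grip_force: 0.0
```

```bash
python3 - <<'E'
from h import *
s=snap('side','s5');c=snap('scene','sc5');w=snap('wrist','w5')
o=np.zeros((600,800,3),np.uint8)
o[:320,:400]=cv2.resize(s['pixels'][255:315,325:400],(400,320),interpolation=cv2.INTER_CUBIC)
o[:320,400:]=cv2.resize(c['pixels'][150:210,180:255],(400,320),interpolation=cv2.INTER_CUBIC)
o[325:600,:440]=cv2.resize(w['pixels'],(440,275))
cv2.imwrite('pics/comp5.png',o);print(s['s']['eef_pos'],s['s']['joints'])
E
```

```text
[ 0.49214191  0.36592105 -0.03705511] [ 9.57396958e-01  4.85029227e-01 -3.75901157e-01 -7.43761949e-05
 -7.10117703e-01  3.53551084e-01]
```

View pics/comp5.png

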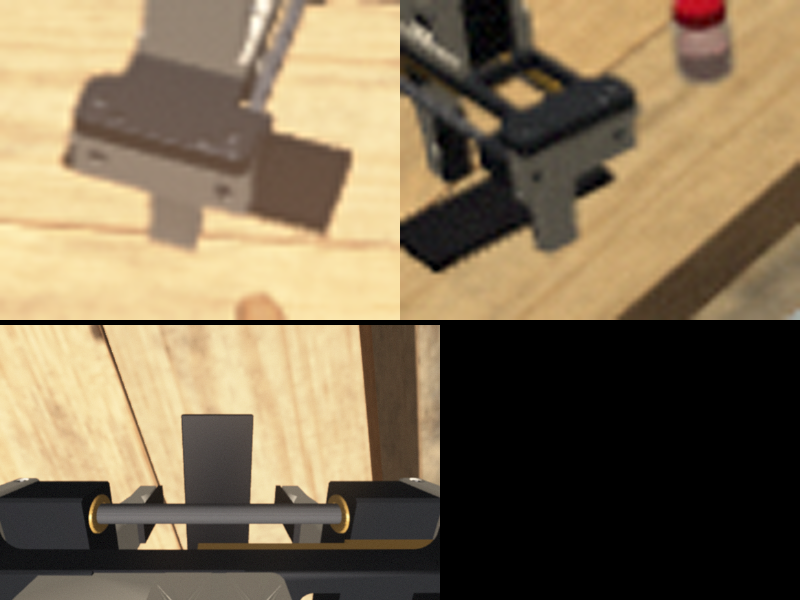

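The tips are now at about z = 7 mm (side (357,301), scene (209,196)), so they sit about 44 mm behind the reported TCP. About 5 to 6 mm remain.

Emit:
play_rows --targets '[{"jaw": 1,"linear": [0,0,0.2],"yaw": 0},{"jaw": 1,"linear": [0,0,0.4],"yaw": 0},{"jaw": 1,"linear": [0,0,0.4],"yaw": 0}]'

```text
t: 10.4
eef_pos: [0.4926, 0.3663, -0.0382]
tool_rot: [0.992, -0.129, 0.001, -0.0]
force: [-7.3, -3.5, 23.8]
width: 0.0877
grip_force: 12.0
```

Emit:
play_rows --targets '[{"jaw": 1,"linear": [0,0,0.1],"yaw": 0},{"jaw": 1,"linear": [0,0,0.1],"yaw": 0}]'

```text
t: 10.57
eef_pos: [0.4926, 0.3664, -0.0383]
tool_rot: [0.992, -0.129, 0.001, -0.0]
force: [-10.9, -4.4, 32.5]
width: 0.0875
grip_force: 16.0
```

Emit:
play_rows --targets '[{"jaw": 1,"linear": [0,0,0.1],"yaw": 0},{"jaw": 1,"linear": [0,0,0.1],"yaw": 0}]'

```text
t: 10.73
eef_pos: [0.4926, 0.3664, -0.0383]
tool_rot: [0.992, -0.129, 0.001, -0.001]
force: [-13.7, -6.3, 40.5]
width: 0.0877
grip_force: 20.2
```

Emit:
play_rows --targets '[{"jaw": 1,"linear": [0,0,0.1],"yaw": 0},{"jaw": 1,"linear": [0,0,0.1],"yaw": 0}]'

```text
t: 10.9
eef_pos: [0.4927, 0.3664, -0.0383]
tool_rot: [0.992, -0.129, 0.001, -0.001]
force: [-15.8, -7.2, 48.6]
width: 0.0878
grip_force: 24.5
```

Bench contact is at TCP -38.3 mm. I'll back off 2 mm and close.

Emit:
play_rows --targets '[{"jaw": 1,"linear": [0,0,-0.8],"yaw": 0},{"jaw": 1,"linear": [0,0,-0.8],"yaw": 0},{"jaw": 1,"linear": [0,0,-0.8],"yaw": 0}]'

```text
t: 11.15
eef_pos: [0.4925, 0.3665, -0.0352]
tool_rot: [0.992, -0.13, 0.0, -0.001]
force: [0.1, 0.3, -0.6]
width: 0.0877
grip_force: 0.0
```

Emit:
play_rows --targets '[{"jaw": -1,"linear": [0,0,0],"yaw": 0},{"jaw": -1,"linear": [0,0,0],"yaw": 0},{"jaw": -1,"linear": [0,0,0],"yaw": 0},{"jaw": -1,"linear": [0,0,0],"yaw": 0},{"jaw": -1,"linear": [0,0,0],"yaw": 0}]'

```text
t: 11.57
eef_pos: [0.4921, 0.3659, -0.0363]
tool_rot: [0.992, -0.13, -0.0, 0.0]
force: [0.2, -0.4, -0.4]
width: 0.0601
grip_force: 0.0
```

Emit:
play_rows --targets '[{"jaw": -1,"linear": [0,0,0],"yaw": 0},{"jaw": -1,"linear": [0,0,0],"yaw": 0},{"jaw": -1,"linear": [0,0,0],"yaw": 0},{"jaw": -1,"linear": [0,0,0],"yaw": 0}]'

```text
t: 11.9
eef_pos: [0.4922, 0.3659, -0.036]
tool_rot: [0.992, -0.13, -0.0, 0.0]
force: [1.0, 0.6, -1.3]
width: 0.0496
grip_force: 30.0
```

Gripped at 49.6 mm. Now lift and carry.

Emit:
play_rows --targets '[{"jaw": -1,"linear": [0,0,-1],"yaw": 0},{"jaw": -1,"linear": [0,0,-3],"yaw": 0},{"jaw": -1,"linear": [0,0,-6],"yaw": 0},{"jaw": -1,"linear": [0,0,-9],"yaw": 0},{"jaw": -1,"linear": [0,0,-12],"yaw": 0}]'

```text
t: 12.32
eef_pos: [0.4921, 0.3657, 0.0861]
tool_rot: [0.992, -0.13, -0.0, 0.0]
force: [1.0, 0.4, -1.0]
width: 0.0493
grip_force: 30.0
```

Emit:
play_rows --targets '[{"jaw": -1,"linear": [0,0,-3],"yaw": 0},{"jaw": -1,"linear": [0,0,-4],"yaw": 0},{"jaw": -1,"linear": [0,0,-4],"yaw": 0}]'

```text
t: 12.57
eef_pos: [0.4937, 0.3676, 0.1287]
tool_rot: [0.992, -0.129, 0.002, -0.003]
force: [0.8, 0.1, -0.5]
width: 0.0496
grip_force: 30.0
```

```bash
python3 - <<'E'
from mv import *
s=r.sense();print(s['width'],s['grip_force'],s['force'],s['eef_pos'])
to(.48,-.078,.13,-.045)
E
```

```text
0.04962916253959886 29.999779164791107 [ 0.75883384  0.13638625 -0.4624179 ] [0.49370537 0.36761835 0.12872611]
t 12.57 lin [10.1  43.42 -0.36] yaw -0.214
```

Emit:
play_rows --targets '[{"jaw": -1,"linear": [0.5,2,0],"yaw": -0.02},{"jaw": -1,"linear": [1.2,5,0],"yaw": -0.04},{"jaw": -1,"linear": [2,8.5,0],"yaw": -0.06},{"jaw": -1,"linear": [2.8,12,0],"yaw": -0.08},{"jaw": -1,"linear": [3.6,15.5,0],"yaw": -0.1}]'

```text
t: 12.98
eef_pos: [0.4861, 0.2051, 0.1232]
tool_rot: [0.997, -0.079, -0.001, 0.001]
force: [1.7, 0.2, -0.4]
width: 0.0497
grip_force: 30.0
```

```bash
python3 - <<'E'
from mv import *
to(.48,-.078,.13,-.045)
E
```

```text
t 12.98 lin [ 3.86 28.05 -0.65] yaw -0.113
```

Emit:
play_rows --targets '[{"jaw": -1,"linear": [0.5,3.5,-0.2],"yaw": -0.02},{"jaw": -1,"linear": [1,7,-0.4],"yaw": -0.04},{"jaw": -1,"linear": [1.5,10.5,-0.6],"yaw": -0.06},{"jaw": -1,"linear": [2,14,-0.7],"yaw": -0.08},{"jaw": -1,"linear": [2.4,17,-0.7],"yaw": -0.1}]'

```text
t: 13.4
eef_pos: [0.4827, 0.0332, 0.1308]
tool_rot: [1.0, -0.03, -0.0, 0.0]
force: [1.8, -0.0, -1.7]
width: 0.0494
grip_force: 30.0
```

```bash
python3 - <<'E'
from mv import *
to(.48,-.078,.13,-.045)
E
```

```text
t 13.4 lin [ 0.38 11.12  0.08] yaw -0.014
```

Emit:
play_rows --targets '[{"jaw": -1,"linear": [0.1,3.5,0],"yaw": -0.01},{"jaw": -1,"linear": [0.2,7,0],"yaw": -0.01},{"jaw": -1,"linear": [0.3,9.5,0],"yaw": -0.01},{"jaw": -1,"linear": [0.3,11,0],"yaw": -0.01},{"jaw": -1,"linear": [0.3,11,0],"yaw": -0.01}]'

```text
t: 13.82
eef_pos: [0.4788, -0.0772, 0.1303]
tool_rot: [1.0, -0.026, -0.001, 0.0]
force: [-0.5, 1.0, -1.0]
width: 0.0495
grip_force: 30.0
```

```bash
python3 - <<'E'
from mv import *
c=snap('wrist','w6');d=snap('side','s6');snap('scene','sc6')
print(c['s']['eef_pos'],c['s']['tool_rot'])
st=[(45,33),(45,-33),(-45,33),(-45,-33),(74,0),(-74,0)]
x,y,a=.6148,-.0843,-.045;ca,sa=np.cos(a),np.sin(a)
P=[[x+(ca*u-sa*v)/1e3,y+(sa*u+ca*v)/1e3,.076] for u,v in st];q=proj(c,P);print(q.round(0).tolist())
im=c['pixels'].copy()
for p in q: cv2.circle(im,tuple(int(i) for i in p),7,(255,0,255),1)
o=np.zeros((600,800,3),np.uint8);o[:400,:640]=im
o[400:600,:320]=cv2.resize(d['pixels'][120:220,260:420],(320,200))
cv2.imwrite('pics/w6v.png',o)
E
```

```text
[ 0.47883715 -0.07715304  0.13030814] [ 9.99651423e-01 -2.63811604e-02 -1.01524637e-03  1.91040753e-04]
[[269.0, -53.0], [367.0, -54.0], [275.0, 88.0], [363.0, 87.0], [318.0, -105.0], [319.0, 127.0]]
```

View pics/w6v.png

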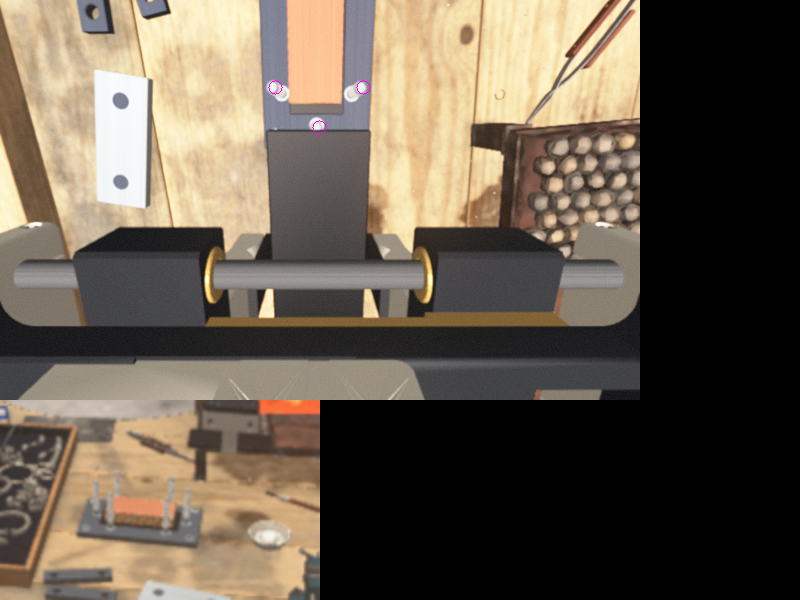

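The projected stud tops fall on the real ones, (275,88), (363,87) and (318,126), within about 1 px. The plate hangs straight in the jaws, with its far edge from (268,130) to (370,130). I'll measure where the plate sits in the tool.

```bash
python3 - <<'E'
from h import *
from scipy.spatial.transform import Rotation as R
c=load('w6');g=cv2.cvtColor(c['pixels'],6).astype(int)
L=[];Rr=[];T=[]
for row in range(140,215,5):
    d=np.diff(g[row]);i=230+np.argmin(d[230:300]);j=340+np.argmax(d[340:400]);L.append((i+.5,row));Rr.append((j+.5,row))
for col in range(285,356,10):
    d=np.diff(g[110:150,col]); T.append((col,110+np.argmin(d)+.5))
print(L[::5],Rr[::5],T)
s=c['s'];M=R.from_quat(s['tool_rot']).as_matrix();e=s['eef_pos']
for h in (.036,.040,.044,.050,.056):
    z=e[2]+h
    tl,tr,tt=[(unproj(c,q,z)-e)@M for q in (L,Rr,T)]
    fl=np.polyfit(tl[:,0],tl[:,1],1);fr=np.polyfit(tr[:,0],tr[:,1],1)
    print(h,'y',np.median(tl[:,1]).round(4),np.median(tr[:,1]).round(4),'slope',fl[0].round(3),fr[0].round(3),'xend',tt[:,0].mean().round(4),np.polyfit(tt[:,1],tt[:,0],1)[0].round(3))
E
```

```text
[(np.float64(263.5), 140), (np.float64(267.5), 165), (np.float64(268.5), 190)] [(np.float64(369.5), 140), (np.float64(368.5), 165), (np.float64(368.5), 190)] [(285, np.float64(129.5)), (295, np.float64(128.5)), (305, np.float64(129.5)), (315, np.float64(129.5)), (325, np.float64(128.5)), (335, np.float64(129.5)), (345, np.float64(128.5)), (355, np.float64(129.5))]
0.036 y -0.0265 0.0255 slope -0.012 -0.01 xend 0.0643 -0.0
0.04 y -0.0259 0.0248 slope -0.012 -0.01 xend 0.0644 -0.0
0.044 y -0.0252 0.0242 slope -0.012 -0.01 xend 0.0646 -0.0
0.05 y -0.0243 0.0232 slope -0.012 -0.01 xend 0.0648 -0.0
0.056 y -0.0233 0.0222 slope -0.012 -0.01 xend 0.0651 -0.0
```

```bash
python3 - <<'E'
from mv import *
to(.6143,-.0848,.13,-.045)
E
```

```text
t 13.97 lin [13.48  0.33  0.06] yaw -0.006
```

Emit:
play_rows --targets '[{"jaw": -1,"linear": [3,0.1,0],"yaw": -0.01},{"jaw": -1,"linear": [6.5,0.2,0],"yaw": -0.01},{"jaw": -1,"linear": [10,0.3,0],"yaw": -0.01},{"jaw": -1,"linear": [13,0.3,0],"yaw": -0.01},{"jaw": -1,"linear": [13.5,0.3,0],"yaw": -0.01}]'

```text
t: 14.38
eef_pos: [0.6191, -0.0833, 0.1299]
tool_rot: [1.0, -0.019, 0.0, 0.0]
force: [0.8, 0.0, 0.0]
width: 0.0492
grip_force: 30.0
```

Emit:
play_rows --targets '[{"jaw": -1,"linear": [0,0,1],"yaw": 0},{"jaw": -1,"linear": [0,0,2],"yaw": 0},{"jaw": -1,"linear": [0,0,3],"yaw": 0},{"jaw": -1,"linear": [0,0,3],"yaw": 0},{"jaw": -1,"linear": [0,0,3],"yaw": 0}]'

```text
t: 14.8
eef_pos: [0.6135, -0.0842, 0.1004]
tool_rot: [1.0, -0.02, -0.001, 0.0]
force: [-0.2, -0.3, -1.3]
width: 0.0492
grip_force: 30.0
```

```bash
python3 - <<'E'
from mv import *
c=snap('wrist','w7')
to(.6143,-.0848,.02,-.045)
st=[(45,33),(45,-33),(74,0)]
x,y,a=.6148,-.0843,-.045;ca,sa=np.cos(a),np.sin(a)
q=proj(c,[[x+(ca*u-sa*v)/1e3,y+(sa*u+ca*v)/1e3,.078] for u,v in st]);print(q.round(1).tolist())
g=c['pixels'].min(2)
for p in q:
    X,Y=p.round().astype(int)
    if 0<=Y<400:
        x0,y0=max(X-10,0),max(Y-10,0);w=g[y0:Y+11,x0:X+11].astype(float);w=np.where(w>150,w,0);print(x0+(w.sum(0)@np.arange(w.shape[1]))/w.sum(),y0+(w.sum(1)@np.arange(w.shape[0]))/w.sum());print(g[y0:Y+11:2,x0:X+11:2])
E
```

```text
t 14.85 lin [0.01 0.05 8.12] yaw 0.006
[[271.4, 152.2], [367.2, 152.6], [319.5, 108.6]]
265.0563410454156 150.16859468723223
[[141 139 129  84 109 105 106 112 110 107 115]
 [136 136 134  89 108 110 107 107 108 110 107]
 [135 138 171  98 104 109 109 107 109 109 106]
 [135 143 190 101 103 106 110 109 108 107 105]
 [136 149 205 133 102 108 107 107 105 103 107]
 [133 138 202 128 104 102 104 108 106 103 104]
 [129 140 167 116 103 105 110 103 106 109 103]
 [131 133 137  89 107 107 106 109 105 107 106]
 [143 133 137  88 100 104 107 111 102 107 103]
 [140 136 133  92 106 107 104 100 105  99 105]
 [137 130 133  99 100 106 102 106 106 105 104]]
374.0568226763349 154.10784442979565
[[ 99  94  94  97  95  97  81 132 133 126 123]
 [ 94  97  95  92  96  91  81 130 134 128 143]
 [ 98  98  96  95 100  97  82 139 135 133 152]
 [ 97  93  96  92  95  97  84 166 134 138 161]
 [ 94  99  94  96  93  94 107 183 146 136 162]
 [ 90  95  96  97  94  93 114 186 137 137 164]
 [ 93  97  92  89  95  93 125 171 134 135 161]
 [ 94  92  95  93  91  89  96 144 135 133 161]
 [ 95  88  90  93  91  94  81 131 135 129 156]
 [ 91  91  91  92  93  91  90 136 134 131 153]
 [ 94  94  97  97  95  84  95 134 132 132 156]]
318.64549958290064 109.70205485282351
[[131 132 131 130 136 131 137 134 133 133 137]
 [131 132 143 169 188 185 163 142 136 132 132]
 [132 137 182 206 229 229 200 174 136 130 135]
 [137 194 204 241 245 245 238 186 165 131 135]
 [149 221 225 246 245 245 245 210 201 132 133]
 [169 226 222 246 245 245 245 210 208 147 132]
 [165 236 196 241 245 246 238 186 233 143 136]
 [144 241 227 192 223 223 183 230 226 130 132]
 [131 194 244 232 210 215 235 240 163 134 134]
 [128 134 193 235 245 244 230 165 133 136 132]
 [131 130 130 142 161 150 138 136 131 131 134]]
```

The plate is centred between the studs to within 1 mm. Going down.

Emit:
play_rows --targets '[{"jaw": -1,"linear": [0,0.05,1.5],"yaw": 0},{"jaw": -1,"linear": [0,0.05,3],"yaw": 0},{"jaw": -1,"linear": [0,0.05,4.5],"yaw": 0},{"jaw": -1,"linear": [0,0.05,5.5],"yaw": 0},{"jaw": -1,"linear": [0,0.05,5.5],"yaw": 0}]'

```text
t: 15.27
eef_pos: [0.6135, -0.0849, 0.0446]
tool_rot: [1.0, -0.02, -0.001, 0.0]
force: [-0.6, -0.8, -1.2]
width: 0.0491
grip_force: 30.0
```

Emit:
play_rows --targets '[{"jaw": -1,"linear": [0,0,0.6],"yaw": 0},{"jaw": -1,"linear": [0,0,1.2],"yaw": 0},{"jaw": -1,"linear": [0,0,1.8],"yaw": 0},{"jaw": -1,"linear": [0,0,2.4],"yaw": 0},{"jaw": -1,"linear": [0,0,2.4],"yaw": 0}]'

```text
t: 15.68
eef_pos: [0.6141, -0.0849, 0.0209]
tool_rot: [1.0, -0.02, -0.001, 0.0]
force: [-0.1, -0.6, -0.8]
width: 0.0498
grip_force: 30.0
```

Emit:
play_rows --targets '[{"jaw": -1,"linear": [0,0,0.3],"yaw": 0},{"jaw": -1,"linear": [0,0,0.6],"yaw": 0},{"jaw": -1,"linear": [0,0,0.9],"yaw": 0},{"jaw": -1,"linear": [0,0,1.0],"yaw": 0},{"jaw": -1,"linear": [0,0,1.0],"yaw": 0}]'

```text
t: 16.1
eef_pos: [0.6147, -0.0849, 0.0118]
tool_rot: [1.0, -0.02, -0.0, 0.0]
force: [0.3, 0.1, -1.0]
width: 0.0495
grip_force: 30.0
```

Emit:
play_rows --targets '[{"jaw": -1,"linear": [0,0,0.2],"yaw": 0},{"jaw": -1,"linear": [0,0,0.4],"yaw": 0},{"jaw": -1,"linear": [0,0,0.4],"yaw": 0}]'

```text
t: 16.35
eef_pos: [0.6147, -0.0849, 0.0078]
tool_rot: [1.0, -0.02, -0.0, -0.0]
force: [0.2, 0.3, -0.7]
width: 0.0495
grip_force: 30.0
```

Emit:
play_rows --targets '[{"jaw": -1,"linear": [0,0,0.1],"yaw": 0},{"jaw": -1,"linear": [0,0,0.2],"yaw": 0},{"jaw": -1,"linear": [0,0,0.2],"yaw": 0}]'

```text
t: 16.6
eef_pos: [0.6148, -0.0849, 0.006]
tool_rot: [1.0, -0.02, -0.0, 0.0]
force: [0.4, -0.1, -0.4]
width: 0.0494
grip_force: 30.0
```

Emit:
play_rows --targets '[{"jaw": -1,"linear": [0,0,0.1],"yaw": 0},{"jaw": -1,"linear": [0,0,0.1],"yaw": 0}]'

```text
t: 16.77
eef_pos: [0.6148, -0.0849, 0.005]
tool_rot: [1.0, -0.02, -0.0, 0.0]
force: [-0.0, 0.3, -1.3]
width: 0.0495
grip_force: 30.0
```

Emit:
play_rows --targets '[{"jaw": -1,"linear": [0,0,0.1],"yaw": 0},{"jaw": -1,"linear": [0,0,0.1],"yaw": 0}]'

```text
t: 16.93
eef_pos: [0.6148, -0.0849, 0.004]
tool_rot: [1.0, -0.02, -0.0, -0.0]
force: [-1.0, 0.4, -0.6]
width: 0.0497
grip_force: 30.0
```

Emit:
play_rows --targets '[{"jaw": -1,"linear": [0,0,0.1],"yaw": 0},{"jaw": -1,"linear": [0,0,0.1],"yaw": 0}]'

```text
t: 17.1
eef_pos: [0.6148, -0.0849, 0.003]
tool_rot: [1.0, -0.02, -0.0, -0.0]
force: [0.3, 0.1, -0.9]
width: 0.0493
grip_force: 30.0
```

Emit:
play_rows --targets '[{"jaw": -1,"linear": [0,0,0.1],"yaw": 0},{"jaw": -1,"linear": [0,0,0.1],"yaw": 0}]'

```text
t: 17.27
eef_pos: [0.6148, -0.0849, 0.002]
tool_rot: [1.0, -0.02, -0.0, 0.0]
force: [0.0, -0.6, -0.7]
width: 0.0494
grip_force: 30.0
```

Emit:
play_rows --targets '[{"jaw": -1,"linear": [0,0,0.1],"yaw": 0},{"jaw": -1,"linear": [0,0,0.1],"yaw": 0}]'

```text
t: 17.43
eef_pos: [0.6149, -0.0849, 0.0019]
tool_rot: [1.0, -0.02, 0.0, 0.0]
force: [-2.6, 0.9, 5.7]
width: 0.0497
grip_force: 30.0
```

Emit:
play_rows --targets '[{"jaw": -1,"linear": [0,0,0.1],"yaw": 0},{"jaw": -1,"linear": [0,0,0.1],"yaw": 0}]'

```text
t: 17.6
eef_pos: [0.6149, -0.0849, 0.0018]
tool_rot: [1.0, -0.02, 0.0, 0.0]
force: [-5.1, 1.7, 13.1]
width: 0.0493
grip_force: 30.0
```

Emit:
play_rows --targets '[{"jaw": -1,"linear": [0,0,0.1],"yaw": 0},{"jaw": -1,"linear": [0,0,0.1],"yaw": 0}]'

```text
t: 17.77
eef_pos: [0.615, -0.0849, 0.0018]
tool_rot: [1.0, -0.02, 0.0, 0.0]
force: [-8.7, 2.8, 20.9]
width: 0.0494
grip_force: 30.0
```

Contact came at the predicted height. I'll unload and release.

Emit:
play_rows --targets '[{"jaw": -1,"linear": [0,0,-0.2],"yaw": 0},{"jaw": 0.6,"linear": [0,0,-0.2],"yaw": 0},{"jaw": 0.6,"linear": [0,0,-0.2],"yaw": 0},{"jaw": 0.6,"linear": [0,0,-0.2],"yaw": 0},{"jaw": 0.6,"linear": [0,0,-0.2],"yaw": 0}]'

```text
t: 18.18
eef_pos: [0.6148, -0.0849, 0.0008]
tool_rot: [1.0, -0.02, -0.0, 0.0]
force: [0.3, -0.0, -0.1]
width: 0.068
grip_force: 0.0
```

Emit:
play_rows --targets '[{"jaw": 0.6,"linear": [0,0,0],"yaw": 0},{"jaw": 0.6,"linear": [0,0,0],"yaw": 0},{"jaw": 0.6,"linear": [0,0,-0.5],"yaw": 0},{"jaw": 0.6,"linear": [0,0,-1.5],"yaw": 0},{"jaw": 0.6,"linear": [0,0,-3],"yaw": 0}]'

```text
t: 18.6
eef_pos: [0.6141, -0.085, 0.031]
tool_rot: [1.0, -0.02, -0.001, 0.0]
force: [-0.3, -0.2, -0.1]
width: 0.0699
grip_force: 0.0
```

Emit:
play_rows --targets '[{"jaw": 1,"linear": [0,0,-3],"yaw": 0},{"jaw": 1,"linear": [0,0,-6],"yaw": 0},{"jaw": 1,"linear": [0,0,-8.5],"yaw": 0},{"jaw": 1,"linear": [0,0,-8.5],"yaw": 0}]'

```text
t: 18.93
eef_pos: [0.6187, -0.085, 0.1234]
tool_rot: [1.0, -0.019, 0.005, -0.0]
force: [0.1, 0.3, 0.5]
width: 0.0866
grip_force: 0.0
```

```bash
python3 - <<'E'
from mv import *
to(.43,-.07,.13,-.045)
to(.436,.133,.13,-.207)
E
```

```text
t 18.93 lin [-18.9   -0.77  -0.84] yaw 0.006
t 18.93 lin [-19.09 -21.07  -0.84] yaw 0.168
```

Emit:
play_rows --targets '[{"jaw": 1,"linear": [-2.4,-2.6,-0.2],"yaw": 0.03},{"jaw": 1,"linear": [-4.8,-5.3,-0.4],"yaw": 0.06},{"jaw": 1,"linear": [-7.2,-8,-0.6],"yaw": 0.09},{"jaw": 1,"linear": [-9.6,-10.6,-0.8],"yaw": 0.12},{"jaw": 1,"linear": [-12,-13.3,-0.8],"yaw": 0.15}]'

```text
t: 19.35
eef_pos: [0.4996, 0.0537, 0.1253]
tool_rot: [0.995, -0.096, 0.001, -0.0]
force: [0.9, 1.2, 0.3]
width: 0.0876
grip_force: 0.0
```

```bash
python3 - <<'E'
from mv import *
to(.436,.133,.13,-.207)
E
```

```text
t 19.35 lin [-7.75 -6.57 -0.47] yaw 0.015
```

Emit:
play_rows --targets '[{"jaw": 1,"linear": [-2.5,-2.2,-0.4],"yaw": 0.01},{"jaw": 1,"linear": [-5,-4.4,-0.4],"yaw": 0.01},{"jaw": 1,"linear": [-7.7,-6.6,-0.4],"yaw": 0.01},{"jaw": 1,"linear": [-7.7,-6.6,-0.4],"yaw": 0.01},{"jaw": 1,"linear": [-7.7,-6.6,-0.4],"yaw": 0.01}]'

```text
t: 19.77
eef_pos: [0.4366, 0.1337, 0.1293]
tool_rot: [0.995, -0.098, 0.001, -0.001]
force: [0.9, 0.2, 0.2]
width: 0.0877
grip_force: 0.0
```

```bash
cat > plate.py <<'E'
from mv import *
from scipy.spatial.transform import Rotation as R
c=snap('wrist','w8');d=snap('side','s8');e=snap('scene','sc8')
P0=np.array([.5327,.113,.012]);print(proj(c,[P0]))
S=[(1,1),(1,-1),(-1,-1),(-1,1)];a=-.207
pc=lambda x,y,a:[[x+np.cos(a)*u*.065-np.sin(a)*v*.025,y+np.sin(a)*u*.065+np.cos(a)*v*.025,.012] for u,v in S]
print('pred',proj(c,pc(.5327,.113,a)).round(1).tolist())
g=c['pixels'];sat=g.max(2).astype(int)-g.min(2);m=((sat<35)&(g.min(2)>120)).astype(np.uint8)*255;m[222:]=0
m=cv2.morphologyEx(m,cv2.MORPH_OPEN,np.ones((3,3)))
n,l,st,ce=cv2.connectedComponentsWithStats(m)
i=max([k for k in range(1,n) if 200<ce[k][0]<440],key=lambda k:st[k,4]);print(st[i],ce[i])
ct=max(cv2.findContours((l==i).astype(np.uint8),0,1)[0],key=cv2.contourArea)
q=cv2.approxPolyDP(cv2.convexHull(ct),5,True).reshape(-1,2);print('poly',q.tolist())
W=unproj(c,q,.012)[:,:2].astype(np.float32);print(W.round(4).tolist());print(cv2.minAreaRect(unproj(c,ct.reshape(-1,2),.012)[:,:2].astype(np.float32)))
E
python3 plate.py
```

```text
[[320.66609365  85.65141498]]
pred [[293.3, 7.7], [349.7, 8.3], [345.1, 155.4], [294.7, 154.9]]
[ 291    7   56  148 7507] [317.70387638  79.12441721]
poly [[345, 8], [342, 151], [293, 153], [291, 9]]
[[0.592199981212616, 0.07930000126361847], [0.46880000829696655, 0.10409999638795853], [0.4763999879360199, 0.15209999680519104], [0.6007999777793884, 0.12639999389648438]]
((0.5342337489128113, 0.11549915373325348), (0.05018109083175659, 0.12953436374664307), 77.79525756835938)
```

```bash
python3 - <<'E'
from mv import *
c=load('w1')
for z in (.0,.05,.08): print(z,unproj(c,[(560,120),(525,140),(638,150)],z)[:,:2].round(3).tolist())
b=load('side0');a=load('scene0')
for z in (.0,.05,.08): print(z,'side',unproj(b,[(406,200),(430,199),(400,230)],z)[:,:2].round(3).tolist(),'scene',unproj(a,[(229,215),(248,222),(257,238)],z)[:,:2].round(3).tolist())
to(.534,.115,.03,-.212)
E
```

```text
0.0 [[0.393, 0.11], [0.381, 0.15], [0.335, 0.024]]
0.05 [[0.403, 0.146], [0.393, 0.181], [0.353, 0.072]]
0.08 [[0.409, 0.167], [0.4, 0.199], [0.364, 0.101]]
0.0 side [[0.368, -0.009], [0.291, -0.022], [0.392, 0.141]] scene [[0.433, 0.202], [0.434, 0.135], [0.389, 0.073]]
0.05 side [[0.377, 0.06], [0.304, 0.048], [0.4, 0.201]] scene [[0.384, 0.159], [0.385, 0.096], [0.342, 0.037]]
0.08 side [[0.382, 0.102], [0.312, 0.09], [0.404, 0.238]] scene [[0.355, 0.133], [0.355, 0.072], [0.314, 0.016]]
t 19.92 lin [ 9.77 -0.27  9.86] yaw 0.012
```

Emit:
play_rows --targets '[{"jaw": 1,"linear": [3,-0.1,1],"yaw": 0.01},{"jaw": 1,"linear": [6.5,-0.2,2],"yaw": 0.01},{"jaw": 1,"linear": [9.5,-0.3,4],"yaw": 0.01},{"jaw": 1,"linear": [9.8,-0.3,7],"yaw": 0.01},{"jaw": 1,"linear": [9.8,-0.3,9.8],"yaw": 0.01}]'

```text
t: 20.33
eef_pos: [0.5364, 0.1139, 0.0286]
tool_rot: [0.994, -0.107, 0.0, -0.0]
force: [-0.4, -0.2, -1.5]
width: 0.0877
grip_force: 0.0
```

Emit:
play_rows --targets '[{"jaw": 1,"linear": [0,0,1],"yaw": 0},{"jaw": 1,"linear": [0,0,2],"yaw": 0},{"jaw": 1,"linear": [0,0,3],"yaw": 0},{"jaw": 1,"linear": [0,0,3.5],"yaw": 0},{"jaw": 1,"linear": [0,0,3.5],"yaw": 0}]'

```text
t: 20.75
eef_pos: [0.5337, 0.1156, -0.005]
tool_rot: [0.995, -0.105, -0.0, 0.0]
force: [-0.9, 1.1, -0.4]
width: 0.0875
grip_force: 0.0
```

```bash
python3 - <<'E'
from mv import *
to(.534,.115,-.0355,-.212)
E
```

```text
t 20.75 lin [0.04 0.05 3.05] yaw 0.002
```

Emit:
play_rows --targets '[{"jaw": 1,"linear": [0,0,0.8],"yaw": 0},{"jaw": 1,"linear": [0,0,1.6],"yaw": 0},{"jaw": 1,"linear": [0,0,2.3],"yaw": 0},{"jaw": 1,"linear": [0,0,2.8],"yaw": 0},{"jaw": 1,"linear": [0,0,3.0],"yaw": 0}]'

```text
t: 21.17
eef_pos: [0.5333, 0.1154, -0.0357]
tool_rot: [0.995, -0.105, -0.0, 0.0]
force: [-0.1, -0.1, -0.3]
width: 0.088
grip_force: 0.0
```

Emit:
play_rows --targets '[{"jaw": -1,"linear": [0,0,0],"yaw": 0},{"jaw": -1,"linear": [0,0,0],"yaw": 0},{"jaw": -1,"linear": [0,0,0],"yaw": 0},{"jaw": -1,"linear": [0,0,0],"yaw": 0},{"jaw": -1,"linear": [0,0,0],"yaw": 0}]'

```text
t: 21.58
eef_pos: [0.534, 0.1158, -0.0345]
tool_rot: [0.995, -0.105, 0.0, -0.0]
force: [-0.2, 0.5, -0.3]
width: 0.06
grip_force: 0.0
```

Emit:
play_rows --targets '[{"jaw": -1,"linear": [0,0,0],"yaw": 0},{"jaw": -1,"linear": [0,0,0],"yaw": 0},{"jaw": -1,"linear": [0,0,0],"yaw": 0},{"jaw": -1,"linear": [0,0,0],"yaw": 0}]'

```text
t: 21.92
eef_pos: [0.5339, 0.1156, -0.0346]
tool_rot: [0.995, -0.105, 0.0, -0.0]
force: [-0.4, -1.3, 2.8]
width: 0.0492
grip_force: 30.0
```

Emit:
play_rows --targets '[{"jaw": -1,"linear": [0,0,-1],"yaw": 0},{"jaw": -1,"linear": [0,0,-3],"yaw": 0},{"jaw": -1,"linear": [0,0,-6],"yaw": 0},{"jaw": -1,"linear": [0,0,-9],"yaw": 0},{"jaw": -1,"linear": [0,0,-12],"yaw": 0}]'

```text
t: 22.33
eef_pos: [0.5324, 0.1151, 0.086]
tool_rot: [0.994, -0.105, -0.001, 0.001]
force: [0.8, 0.6, -6.9]
width: 0.0492
grip_force: 30.0
```

Emit:
play_rows --targets '[{"jaw": -1,"linear": [0,0,-3],"yaw": 0},{"jaw": -1,"linear": [0,0,-5],"yaw": 0},{"jaw": -1,"linear": [0,0,-5],"yaw": 0}]'

```text
t: 22.58
eef_pos: [0.5358, 0.1166, 0.1399]
tool_rot: [0.995, -0.104, 0.003, -0.002]
force: [1.5, 0.7, -5.7]
width: 0.0497
grip_force: 30.0
```

```bash
python3 - <<'E'
from mv import *
to(.48,-.078,.135,-.045)
s=r.sense();print(s['width'],s['grip_force'],s['force'],s['eef_pos'])
E
```

```text
t 22.58 lin [-1.41 20.2   0.4 ] yaw -0.164
0.049749432372176175 29.996597170829773 [ 1.5160737   0.73023391 -5.67129452] [0.53577017 0.11660072 0.1399291 ]
```

Emit:
play_rows --targets '[{"jaw": -1,"linear": [-0.2,2,0],"yaw": -0.03},{"jaw": -1,"linear": [-0.4,5,0],"yaw": -0.06},{"jaw": -1,"linear": [-0.6,8,0.1],"yaw": -0.09},{"jaw": -1,"linear": [-0.8,11,0.2],"yaw": -0.12},{"jaw": -1,"linear": [-1,14,0.2],"yaw": -0.15}]'

```text
t: 23.0
eef_pos: [0.4924, -0.0205, 0.1313]
tool_rot: [1.0, -0.029, -0.002, 0.0]
force: [1.1, -0.5, -5.6]
width: 0.0495
grip_force: 30.0
```

```bash
python3 - <<'E'
from mv import *
to(.48,-.078,.135,-.045)
E
```

```text
t 23.0 lin [-0.91  5.82 -0.37] yaw -0.013
```

Emit:
play_rows --targets '[{"jaw": -1,"linear": [-0.5,2.5,-0.1],"yaw": -0.01},{"jaw": -1,"linear": [-0.9,5,-0.3],"yaw": -0.01},{"jaw": -1,"linear": [-0.9,5.8,-0.3],"yaw": -0.01},{"jaw": -1,"linear": [-0.9,5.8,-0.3],"yaw": -0.01},{"jaw": -1,"linear": [-0.9,5.8,-0.3],"yaw": -0.01}]'

```text
t: 23.42
eef_pos: [0.4813, -0.0769, 0.135]
tool_rot: [1.0, -0.026, -0.001, -0.0]
force: [-0.2, -0.0, -6.9]
width: 0.0496
grip_force: 30.0
```

```bash
python3 - <<'E'
from mv import *
from scipy.spatial.transform import Rotation as R
c=snap('wrist','w9');b=snap('side','s9');a=snap('scene','sc9')
s=c['s'];print(s['eef_pos'],s['tool_rot']);M=R.from_quat(s['tool_rot']).as_matrix();e=s['eef_pos']
hsv=cv2.cvtColor(c['pixels'],40);g=c['pixels'].astype(int)
# held plate: bright grey; print masks
sat=g.max(2)-g.min(2);m=((sat<30)&(g.min(2)>130)).astype(np.uint8);m[222:]=0
n,l,st,ce=cv2.connectedComponentsWithStats(m)
for i in range(1,n):
    if st[i,4]>60 and 150<ce[i][0]<480: print(st[i],ce[i].round(1))
# separator on stack: dark; billet copper should be hidden
hue=(sat>60)&(g[:,:,2]>150)&(g[:,:,0]<110);print('copper px',hue[:120,270:365].sum())
x,y,A=.6148,-.0843,-.045;ca,sa=np.cos(A),np.sin(A)
W=lambda u,v,z:[x+ca*u-sa*v,y+sa*u+ca*v,z]
print('sep near corners pred',proj(c,[W(-.064,.025,.046),W(-.064,-.025,.046)]).round(1).tolist(),'studs',proj(c,[W(-.045,.033,.078),W(-.045,-.033,.078),W(-.074,0,.078)]).round(1).tolist())
gg=cv2.cvtColor(c['pixels'],6)
for row in (20,50,70): print(row,gg[row,262:376:3].tolist())
print('col',gg[80:140,305:306].ravel()[::2].tolist())
p=proj(b,[W(u,v,.046) for u,v in((-.064,.025),(.064,.025),(.064,-.025),(-.064,-.025))]);print('side sep pred',p.round(1).tolist())
k=proj(b,[W(0,0,.046)])[0].astype(int);print(b['pixels'][k[1]-2:k[1]+3,k[0]].tolist())
E
```

```text
[ 0.48133027 -0.0768713   0.13502188] [ 9.99667187e-01 -2.57780490e-02 -9.99562841e-04 -9.49628574e-05]
[267  84  23  21 351] [278.8  93.8]
[348  84  19  22 293] [356.7  94.1]
[ 266  119  106  103 9139] [318.2 172.3]
copper px 16
sep near corners pred [[291.2, 117.2], [348.4, 116.7]] studs [[276.5, 91.6], [363.3, 90.9], [320.1, 130.3]]
20 [123, 120, 118, 125, 122, 121, 119, 123, 117, 80, 93, 92, 92, 91, 93, 90, 92, 93, 92, 95, 94, 94, 91, 93, 87, 91, 92, 92, 88, 86, 125, 120, 119, 124, 120, 127, 123, 126]
50 [147, 121, 123, 125, 122, 123, 119, 123, 122, 100, 106, 102, 97, 102, 99, 100, 100, 102, 98, 101, 101, 97, 97, 99, 103, 93, 100, 89, 95, 86, 124, 122, 124, 125, 127, 126, 120, 159]
70 [166, 122, 123, 121, 127, 122, 122, 124, 123, 139, 97, 105, 105, 105, 105, 104, 103, 102, 101, 104, 104, 104, 103, 99, 99, 99, 99, 96, 100, 90, 125, 124, 127, 124, 127, 127, 116, 178]
col [108, 105, 109, 108, 111, 104, 110, 108, 110, 115, 112, 113, 114, 116, 112, 113, 116, 112, 80, 120, 127, 129, 127, 125, 216, 241, 244, 244, 244, 244]
side sep pred [[349.0, 176.1], [309.2, 172.7], [311.7, 164.6], [350.4, 167.7]]
[[52, 59, 68], [52, 60, 68], [52, 60, 69], [52, 58, 69], [52, 60, 70]]
```

```bash
python3 - <<'E'
from mv import *
from scipy.spatial.transform import Rotation as R
c=load('w9');g=c['pixels'].astype(int);m=((g.max(2)-g.min(2)<30)&(g.min(2)>130))
s=c['s'];M=R.from_quat(s['tool_rot']).as_matrix();e=s['eef_pos']
L=[];Q=[];T=[]
for row in range(150,220,6):
    x=np.where(m[row,230:410])[0]+230;L.append((x[0]-.5,row));Q.append((x[-1]+.5,row))
for col in list(range(275,300,5))+list(range(340,366,5)):
    y=np.where(m[105:200,col])[0]+105;T.append((col,y[y>120][0]-.5))
print(L[::4],Q[::4],T)
for h in (.042,.0466,.05):
    tl,tr,tt=[(unproj(c,q,e[2]+h)-e)@M for q in (L,Q,T)]
    print(h,np.median(tl[:,1]).round(4),np.median(tr[:,1]).round(4),np.polyfit(tl[:,0],tl[:,1],1)[0].round(3),np.polyfit(tr[:,0],tr[:,1],1)[0].round(3),tt[:,0].round(4).tolist())
to(.6143,-.0848,.135,-.045)
E
```

```text
[(np.float64(265.5), 150), (np.float64(267.5), 174), (np.float64(268.5), 198)] [(np.float64(370.5), 150), (np.float64(369.5), 174), (np.float64(368.5), 198)] [(275, np.float64(125.5)), (280, np.float64(126.5)), (285, np.float64(126.5)), (290, np.float64(126.5)), (295, np.float64(126.5)), (340, np.float64(126.5)), (345, np.float64(126.5)), (350, np.float64(126.5)), (355, np.float64(126.5)), (360, np.float64(126.5)), (365, np.float64(126.5))]
0.042 -0.0258 0.0249 0.001 -0.003 [0.0662, 0.0658, 0.0658, 0.0658, 0.0658, 0.0657, 0.0657, 0.0657, 0.0657, 0.0657, 0.0657]
0.0466 -0.0251 0.0241 0.001 -0.003 [0.0664, 0.0659, 0.0659, 0.0659, 0.0659, 0.0659, 0.0659, 0.0659, 0.0659, 0.0659, 0.0658]
0.05 -0.0245 0.0236 0.001 -0.003 [0.0664, 0.066, 0.066, 0.066, 0.066, 0.066, 0.066, 0.066, 0.066, 0.066, 0.066]
t 23.57 lin [13.24  0.24  0.04] yaw -0.004
```

The separator is seated and covers the billet, and the plate is straight in the jaws. Moving over and down.

Emit:
play_rows --targets '[{"jaw": -1,"linear": [3,0.1,0],"yaw": 0},{"jaw": -1,"linear": [6.5,0.2,0],"yaw": 0},{"jaw": -1,"linear": [10,0.25,0],"yaw": 0},{"jaw": -1,"linear": [12.5,0.25,0],"yaw": 0},{"jaw": -1,"linear": [13.2,0.25,0],"yaw": 0}]'

```text
t: 23.98
eef_pos: [0.6181, -0.0847, 0.1349]
tool_rot: [1.0, -0.024, 0.0, 0.0]
force: [1.2, -0.4, -5.7]
width: 0.0497
grip_force: 30.0
```

Emit:
play_rows --targets '[{"jaw": -1,"linear": [0,0,1],"yaw": 0},{"jaw": -1,"linear": [0,0,2],"yaw": 0},{"jaw": -1,"linear": [0,0,3],"yaw": 0},{"jaw": -1,"linear": [0,0,3],"yaw": 0},{"jaw": -1,"linear": [0,0,3],"yaw": 0}]'

```text
t: 24.4
eef_pos: [0.6126, -0.0855, 0.1052]
tool_rot: [1.0, -0.025, -0.001, 0.0]
force: [-0.2, -0.8, -5.1]
width: 0.0495
grip_force: 30.0
```

```bash
python3 - <<'E'
from mv import *
to(.6140,-.0848,.05,-.045)
E
```

```text
t 24.4 lin [ 0.15 -0.08  5.52] yaw -0.004
```

Emit:
play_rows --targets '[{"jaw": -1,"linear": [0.1,-0.05,1.5],"yaw": 0},{"jaw": -1,"linear": [0.1,-0.05,3],"yaw": 0},{"jaw": -1,"linear": [0.1,-0.05,4.5],"yaw": 0},{"jaw": -1,"linear": [0.1,-0.05,5.5],"yaw": 0},{"jaw": -1,"linear": [0.1,-0.05,5.5],"yaw": 0}]'

```text
t: 24.82
eef_pos: [0.6135, -0.0852, 0.0495]
tool_rot: [1.0, -0.025, -0.002, 0.0]
force: [-0.8, 0.5, -6.3]
width: 0.0496
grip_force: 30.0
```

Emit:
play_rows --targets '[{"jaw": -1,"linear": [0,0,0.6],"yaw": 0},{"jaw": -1,"linear": [0,0,1.2],"yaw": 0},{"jaw": -1,"linear": [0,0,1.8],"yaw": 0},{"jaw": -1,"linear": [0,0,2.4],"yaw": 0},{"jaw": -1,"linear": [0,0,2.4],"yaw": 0}]'

```text
t: 25.23
eef_pos: [0.6143, -0.0852, 0.0258]
tool_rot: [1.0, -0.025, -0.001, 0.0]
force: [0.2, -0.6, -6.5]
width: 0.0498
grip_force: 30.0
```

Emit:
play_rows --targets '[{"jaw": -1,"linear": [0,0,0.3],"yaw": 0},{"jaw": -1,"linear": [0,0,0.6],"yaw": 0},{"jaw": -1,"linear": [0,0,0.8],"yaw": 0},{"jaw": -1,"linear": [0,0,0.8],"yaw": 0},{"jaw": -1,"linear": [0,0,0.8],"yaw": 0}]'

```text
t: 25.65
eef_pos: [0.6151, -0.0852, 0.0191]
tool_rot: [1.0, -0.025, -0.0, 0.0]
force: [0.1, -0.0, -5.5]
width: 0.0491
grip_force: 30.0
```

Emit:
play_rows --targets '[{"jaw": -1,"linear": [0,0,0.2],"yaw": 0},{"jaw": -1,"linear": [0,0,0.4],"yaw": 0},{"jaw": -1,"linear": [0,0,0.5],"yaw": 0},{"jaw": -1,"linear": [0,0,0.5],"yaw": 0}]'

```text
t: 25.98
eef_pos: [0.6149, -0.0852, 0.0138]
tool_rot: [1.0, -0.025, -0.0, 0.0]
force: [0.2, -0.6, -6.1]
width: 0.0493
grip_force: 30.0
```

Emit:
play_rows --targets '[{"jaw": -1,"linear": [0,0,0.1],"yaw": 0},{"jaw": -1,"linear": [0,0,0.1],"yaw": 0}]'

```text
t: 26.15
eef_pos: [0.6151, -0.0852, 0.013]
tool_rot: [1.0, -0.025, -0.0, 0.0]
force: [-0.6, -1.5, -6.6]
width: 0.0496
grip_force: 30.0
```

Emit:
play_rows --targets '[{"jaw": -1,"linear": [0,0,0.1],"yaw": 0},{"jaw": -1,"linear": [0,0,0.1],"yaw": 0}]'

```text
t: 26.32
eef_pos: [0.6151, -0.0852, 0.012]
tool_rot: [1.0, -0.025, -0.0, -0.0]
force: [-1.0, -0.2, -6.4]
width: 0.0494
grip_force: 30.0
```

Emit:
play_rows --targets '[{"jaw": -1,"linear": [0,0,0.1],"yaw": 0},{"jaw": -1,"linear": [0,0,0.1],"yaw": 0}]'

```text
t: 26.48
eef_pos: [0.6153, -0.0852, 0.0114]
tool_rot: [1.0, -0.025, 0.0, 0.0]
force: [-1.5, -0.2, -3.6]
width: 0.0497
grip_force: 30.0
```

Emit:
play_rows --targets '[{"jaw": -1,"linear": [0,0,0.1],"yaw": 0},{"jaw": -1,"linear": [0,0,0.1],"yaw": 0}]'

```text
t: 26.65
eef_pos: [0.6153, -0.0852, 0.0114]
tool_rot: [1.0, -0.025, 0.0, 0.0]
force: [-4.4, 1.2, 5.4]
width: 0.0494
grip_force: 30.0
```

Emit:
play_rows --targets '[{"jaw": -1,"linear": [0,0,-0.05],"yaw": 0},{"jaw": 0.6,"linear": [0,0,-0.05],"yaw": 0},{"jaw": 0.6,"linear": [0,0,-0.05],"yaw": 0},{"jaw": 0.6,"linear": [0,0,-0.05],"yaw": 0},{"jaw": 0.6,"linear": [0,0,-0.05],"yaw": 0}]'

```text
t: 27.07
eef_pos: [0.6157, -0.0852, 0.0109]
tool_rot: [1.0, -0.025, 0.0, -0.0]
force: [-0.2, -0.0, 0.1]
width: 0.0681
grip_force: 0.0
```

Emit:
play_rows --targets '[{"jaw": 0.6,"linear": [0,0,0],"yaw": 0},{"jaw": 0.6,"linear": [0,0,0],"yaw": 0},{"jaw": 0.6,"linear": [0,0,-0.5],"yaw": 0},{"jaw": 0.6,"linear": [0,0,-1.5],"yaw": 0},{"jaw": 0.6,"linear": [0,0,-3],"yaw": 0}]'

```text
t: 27.48
eef_pos: [0.6143, -0.0853, 0.0405]
tool_rot: [1.0, -0.025, -0.001, 0.0]
force: [0.6, 0.5, 0.5]
width: 0.0697
grip_force: 0.0
```

Emit:
play_rows --targets '[{"jaw": 0.6,"linear": [0,0,-3],"yaw": 0},{"jaw": 0.6,"linear": [0,0,-6],"yaw": 0},{"jaw": 0.6,"linear": [-3,0,-9],"yaw": 0},{"jaw": 0.6,"linear": [-6,0,-9],"yaw": 0},{"jaw": 0.6,"linear": [-9,0,-9],"yaw": 0}]'

```text
t: 27.9
eef_pos: [0.5258, -0.0806, 0.1335]
tool_rot: [1.0, -0.025, 0.002, -0.0]
force: [-1.8, 0.5, -0.4]
width: 0.0698
grip_force: 0.0
```

Emit:
play_rows --targets '[{"jaw": 0.6,"linear": [-3,0,0],"yaw": 0},{"jaw": 0.6,"linear": [-5,0,0],"yaw": 0},{"jaw": 0.6,"linear": [-5,0,0],"yaw": 0},{"jaw": 0.6,"linear": [-5,0,0],"yaw": 0}]'

```text
t: 28.23
eef_pos: [0.4753, -0.0781, 0.1323]
tool_rot: [1.0, -0.025, 0.001, -0.0]
force: [0.5, -0.4, 0.6]
width: 0.0702
grip_force: 0.0
```

```bash
python3 - <<'E'
from mv import *
c=snap('wrist','w10');b=snap('side','s10');a=snap('scene','sc10')
x,y,A=.6148,-.0843,-.045;ca,sa=np.cos(A),np.sin(A)
W=lambda u,v,z:[x+ca*u-sa*v,y+sa*u+ca*v,z]
C=[(-.065,.025),(.065,.025),(.065,-.025),(-.065,-.025)]
for n,i in (('w',c),('side',b),('scene',a)):
    print(n,'pred plate top',proj(i,[W(*q,.058) for q in C]).round(1).tolist())
    if n=='w': print('if 12mm lower',proj(i,[W(*q,.046) for q in C]).round(1).tolist())
g=cv2.cvtColor(c['pixels'],6)
for row in (40,70): print(row,[(j,int(g[row,j])) for j in range(276,364,2)])
print('col305',[(j,int(g[j,305])) for j in range(90,135,2)])
g=cv2.cvtColor(b['pixels'],6);k=proj(b,[W(0,0,.058)])[0].round().astype(int)
print('side col',k,[(j,b['pixels'][j,k[0]].tolist()) for j in range(k[1]-8,k[1]+14)])
E
```

```text
w pred plate top [[288.0, 111.4], [282.7, -75.4], [351.9, -75.9], [348.5, 111.1]]
if 12mm lower [[289.3, 111.7], [284.4, -66.1], [350.3, -66.6], [347.2, 111.3]]
side pred plate top [[349.4, 172.9], [308.9, 169.6], [311.4, 161.4], [350.9, 164.6]]
scene pred plate top [[327.0, 204.1], [349.6, 181.8], [364.6, 186.9], [342.6, 209.9]]
40 [(276, 116), (278, 121), (280, 119), (282, 123), (284, 123), (286, 134), (288, 234), (290, 240), (292, 237), (294, 239), (296, 236), (298, 236), (300, 236), (302, 238), (304, 239), (306, 241), (308, 241), (310, 243), (312, 240), (314, 238), (316, 238), (318, 238), (320, 238), (322, 237), (324, 237), (326, 238), (328, 239), (330, 239), (332, 240), (334, 239), (336, 242), (338, 239), (340, 241), (342, 240), (344, 238), (346, 238), (348, 236), (350, 171), (352, 126), (354, 125), (356, 126), (358, 130), (360, 127), (362, 127)]
70 [(276, 124), (278, 119), (280, 128), (282, 120), (284, 118), (286, 134), (288, 225), (290, 238), (292, 237), (294, 239), (296, 236), (298, 233), (300, 236), (302, 237), (304, 238), (306, 239), (308, 239), (310, 234), (312, 159), (314
[... 408 characters left out ...]
108, 231), (110, 129), (112, 125), (114, 125), (116, 131), (118, 129), (120, 127), (122, 126), (124, 127), (126, 130), (128, 128), (130, 125), (132, 126), (134, 127)]
side col [330 167] [(159, [110, 149, 181]), (160, [111, 150, 183]), (161, [118, 159, 195]), (162, [127, 168, 204]), (163, [164, 185, 202]), (164, [196, 205, 205]), (165, [203, 207, 204]), (166, [199, 204, 202]), (167, [199, 204, 202]), (168, [200, 206, 203]), (169, [200, 206, 202]), (170, [198, 203, 202]), (171, [184, 192, 196]), (172, [134, 142, 149]), (173, [94, 102, 110]), (174, [76, 84, 90]), (175, [56, 64, 73]), (176, [73, 84, 103]), (177, [71, 97, 125]), (178, [71, 105, 143]), (179, [82, 110, 143]), (180, [80, 108, 139])]
```

The plate's edges, at columns 287 and 350 and row 109, match a seated plate to within 1 to 2 mm. In the side view the separator shows as a dark band between steel and billet. Handing in.

```bash
python3 -c "
from plant import r
print(r.sign_off())"
```

```text
the job is handed in; nothing more can be done
None
```

I set both plates down gently on the billet between the studs, separator first and the pressure plate on top, and handed the job in at about 28 s of the 54 s allowed. The last camera check showed both seated within about 2 mm, but sign-off returned no verdict.

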